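# Fetch the long steel blanks from the locked plate rack

## Robot

A 6-joint arm with a two-finger parallel gripper is mounted at the origin on the work surface. World frame = base frame: x ahead of the robot, y to its left, z up, the work surface at z = 0. Lengths are in m, angles in rad, forces in N, time in s.
With the tool pointing down it reaches from about 0.3 to 0.875 m from the base axis. Payload 6.4 kg.
Tool frame: the origin (TCP) lies at the very end of the fingers, on their centre line; the grasp point (between the pads) lies 19 mm behind it (ctrl.tcp_to_grasp is the distance from the TCP to the grasp point, in m); z points along the fingers, y is the direction in which the jaws open and shut (so a half turn about z gives the same grasp; the last joint's range is limited). The gripper opens to 85 mm and grips with 20 to 120 N. Pads are 22 mm wide; open, the fingers measure 114 mm over their backs; the gripper's body (76 mm by 85 mm) begins 54 mm behind the grasp point. The pads swing forward as they close: fully open they stand 13 mm farther back than shut.
Start: joints at [0.899, 0.181, 1.607, -0, 1.354, -0.206], TCP at [0.258, 0.514, 0.231] pointing down, gripper open.
Joint ranges: [-2.99, 2.99], [-0.89, 2.07], [0.3, 2.58], [-1.14, 4.28], [0, 2.63], [-3.12, 3.12]. Speed limits (rad/s): [2.57, 2.57, 3.01, 3.14, 3.14, 3.14].

## Interface

Orientations are given as a unit quaternion [w, x, y, z].
In Python, from bench import ctrl gives the robot as it stands. The module is installed in compiled form; this text tells all that it offers.
- The arm moves only by the tool drive_tool, never from a script. Its argument "deltas" is a list of rows, each an object with "slide": the shift along the tool's x, y, z as a fraction of full scale, a list of three; "delta_rot": the turn, a rotation vector about the tool's x, y, z as a fraction of full scale, a list of three; "hand": the opening, from 0 (shut) to 1 (fully open). In form: [{"slide": [tx, ty, tz], "delta_rot": [wx, wy, wz], "hand": hand}, ...]. A call has exactly 5 rows; each row shifts and turns the commanded pose from where the row before left it, along the tool's axes as they then stand; what a row does not reach is not made up. Full scale, the value 1, is 50 mm for a shift and 180 degrees for a turn. A row lasts 1/8 s, in which the tool goes at most 62.5 mm and 10.7 degrees, less where a joint would pass 70% of its speed; a pose out of reach is approached as far as the arm can. A call with a number of a shift or a turn outside -1 to 1 is refused whole. A call with a gripper value outside its range is refused whole. The fingers move at their own pace and stop on an object; the grip force is fixed at half the most. Time passes only in rows, so rows that do not move let the fingers close, or fill a call up. It gives the time, the measured TCP pose, the force and the opening at its end, in the units of the state.
- ctrl.get_obs(): the state, without advancing time (a new reading comes with each control period).
- ctrl.camera(name): name is "scene" or "top"; returns a dict with "frame" (480x640x3 uint8, red, green, blue), "mtx" (3x3 intrinsics, pixels), "R" (3x3) and "t" (3): a world point X has camera coordinates R X + t. Camera axes: x right, y down, z forward; pixel columns grow to the right and rows downward; lengths in m; the calibration is good to about 2 mm. A picture is of the moment at which its call begins. There is no depth.
- ctrl.hand_in(): hands the job in, once; it reports no verdict.
The state is a dict: "time_s": time; "q": joint angles; "dq": joint speeds; "joint_efforts": joint torques, N m; "eef_pos": TCP position; "eef_rot": TCP orientation; "wrist_force": force on the tool from outside, world axes, zero at the start; "torque": the same for the moment, N m; "opening": opening from 0.0 (shut) to 1.0 (fully open).
Only numpy, scipy, OpenCV 4.12 (cv2) and the standard library are available. Lean on these libraries where they do the work, as an engineer would, in place of code of your own. Each camera call takes 0.05 s, during which the arm holds its last target.

## Task

Slide the plate rack's lock bar fully open to its end stop, then lift every long blank up out of its slot and lay it flat in the steel tray, together with the long blank that was left lying on the bench. Leave the short plates standing in the rack, and when all the long blanks are in the tray slide the lock bar fully back so that it traps the short ones again. Do not disturb the can, the hammer and the tube offcut.

Things in the scene. Friction and masses are not known exactly. Their poses are not given: they have to be found in the camera images.
- rack: Plywood plate rack, fixed, 124 (x) by 311 mm (y); origin: centre of its underside on the bench, z up. Six slots along its x at y = +-22.5, +-67.5, +-112.5 mm, each 11 mm wide, floor at z = 6, tops of the solid ribs between them at z = 28 mm. Low end walls stop plates at x = +-56 mm. Dark side plates (6 mm thick, y = +-152, x -110 to 5 mm, 72 mm high) carry the lock bar.
- lockbar (a joint): Lock bar: aluminium strip 30 mm (x) by 297 mm (y), z 60 to 66 mm, across all slots over the plates' near ends. In m: 0 = fully closed stop (covers rack x -45 to -15 mm, traps plates), 0.050 = fully open end stop (x -95 to -65 mm, clear of them). Opens along the rack's -x (to the robot), needs about 3 N, no spring, stays where left. Starts 0 to 8 mm from closed.
- bar_grip (a point): Point in the lock bar's grip, which it moves with: a black upright block 20 by 20 mm, 30 mm high, square to the rack, standing on the middle of the strip from 66 to 96 mm above the bench. The point is on the block's axis, 86 mm above the bench (10 mm below its top).
- tray: Open rectangular steel tray fixed to the bench, outside 150 mm (x) by 300 mm (y) by 30 mm high, walls and floor 4 to 5 mm thick. Origin at the centre of its underside, z up.
- stray: Long steel blank, 100 by 50 by 8 mm, about 0.31 kg, left lying flat on the bench between the robot and the tray, always present. Origin at its centre; x along its 50 mm width, y along its 100 mm length, z through its 8 mm thickness.
- can: Bystander: aluminium spray can, 60 mm across, 170 mm high, upright; origin at the centre of its underside.
- hammer: Bystander: hammer lying on the bench beyond the rack; its x runs along the handle.
- tube: Bystander: offcut of dark square steel tube, 40 by 40 by 120 mm, lying on the bench on the near side of the rack; origin at the centre of its underside, x along it.
- long_a: Long steel blank, 100 by 50 by 8 mm, about 0.31 kg; three or four of the four are present. It stands on edge in one of the rack's six slots (which one varies). Origin at its centre; x along its length, y through its thickness, z along its 50 mm width, upward in the rack. There its centre is 31 mm and its top edge 56 mm above the bench.
- long_b: Long steel blank, 100 by 50 by 8 mm, about 0.31 kg; three or four of the four are present. It stands on edge in one of the rack's six slots (which one varies). Origin at its centre; x along its length, y through its thickness, z along its 50 mm width, upward in the rack. There its centre is 31 mm and its top edge 56 mm above the bench.
- long_c: Long steel blank, 100 by 50 by 8 mm, about 0.31 kg; three or four of the four are present. It stands on edge in one of the rack's six slots (which one varies). Origin at its centre; x along its length, y through its thickness, z along its 50 mm width, upward in the rack. There its centre is 31 mm and its top edge 56 mm above the bench.
- long_d: Long steel blank, 100 by 50 by 8 mm, about 0.31 kg; three or four of the four are present. It stands on edge in one of the rack's six slots (which one varies). Origin at its centre; x along its length, y through its thickness, z along its 50 mm width, upward in the rack. There its centre is 31 mm and its top edge 56 mm above the bench.
- short_a: Short steel plate, 64 by 50 by 8 mm, about 0.2 kg, which must stay in the rack; it stands on edge in one of the rack's six slots (which one varies). Origin at its centre; x along its length, y through its thickness, z along its 50 mm width, upward in the rack. There its centre is 31 mm and its top edge 56 mm above the bench.
- short_b: Short steel plate, 64 by 50 by 8 mm, about 0.2 kg, which must stay in the rack; it stands on edge in one of the rack's six slots (which one varies). Origin at its centre; x along its length, y through its thickness, z along its 50 mm width, upward in the rack. There its centre is 31 mm and its top edge 56 mm above the bench.

How it is judged:
By the outcome, as a careful person would: the job done as asked, in the order asked, and still so for the second after the job is handed in, with the robot touching nothing.
Of long_a, long_b, long_c, long_d only 3 to 4 are there at a start; the rules pass over those that are not, and their reading is None.
At some moment in a run one of stray may be knocked a few centimetres aside while the robot is not near it.
Once in a run the grip may slacken for a moment while it holds something.
It also fails if it takes over 210 s, if anything falls off the work surface, if the arm or the gripper's body presses on something with over 40 N, if the wrist force passes 120 N, or if a joint passes its speed limit or range.

## Working session

There is one attempt and no reset: what is moved stays moved. The work goes in short steps, Python scripts to look and compute and a tool call to move; the robot and the scene stay as the last step left them, time stands still between calls to the robot, and variables do not carry over. Pictures are saved under pics/ and viewed, and the job is handed in when it is done.

Besides the shell and the picture viewer there is one more tool, called after "Call:" as name(argument=value, ...), one argument or row to a line, values as JSON. drive_tool: Moves the arm, as the interface text tells. Its arguments: {"type":"object","properties":{"deltas":{"type":"array","items":{"type":"object","properties":{"slide":{"type":"array","items":{"type":"number"}},"delta_rot":{"type":"array","items":{"type":"number"}},"hand":{"type":"number"}}}}},"required":["deltas"]}

```bash
mkdir -p pics; python3 - <<'E'
from bench import ctrl
import cv2,numpy as np
o=ctrl.get_obs()
print(o, ctrl.tcp_to_grasp)
for n in("scene","top"):
    c=ctrl.camera(n); cv2.imwrite(f"pics/{n}0.png",c["frame"][:,:,::-1]); print(n,c["mtx"],c["R"],c["t"])
E
```

```text
{'time_s': 0.0, 'q': array([ 8.98717116e-01,  1.81550971e-01,  1.60802340e+00,  2.28512427e-05,
        1.35378745e+00, -2.06301944e-01]), 'dq': array([-2.71219092e-04, -2.84984785e-04,  1.13805010e-03, -7.38200177e-05,
       -1.62662177e-03,  6.24043233e-04]), 'joint_efforts': array([-1.28523552e-03, -4.44865215e+01, -3.51332116e+01, -4.38487723e-04,
        9.20398714e-03,  1.65464809e-05]), 'eef_pos': array([0.25786784, 0.51331313, 0.23037113]), 'eef_rot': array([-3.86227828e-04,  2.30791447e-01,  9.73002839e-01, -7.95889653e-04]), 'wrist_force': array([-0.36363204, -0.23511629,  0.21827317]), 'torque': array([ 0.00860322,  0.03896332, -0.03217261]), 'opening': 0.999665841209716} 0.0187
scene [[508.8500531    0.         311.28212303]
 [  0.         508.8500531  240.28727158]
 [  0.           0.           1.        ]] [[ 0.47930044  0.87763949  0.00447322]
 [ 0.70523946 -0.38210476 -0.59718778]
 [-0.52240635  0.28938706 -0.80208899]] [-0.23352947 -0.37555062  1.45332368]
top [[571.36760281   0.         324.73865077]
 [  0.         571.36760281 234.76906613]
 [  0.           0.           1.        ]] [[ 0.01337377 -0.9998266  -0.01295829]
 [-0.99677145 -0.01230458 -0.07934274]
 [ 0.07916954  0.01397757 -0.99676317]] [-0.03946156  0.5763877   1.37737436]
```

View pics/scene0.png

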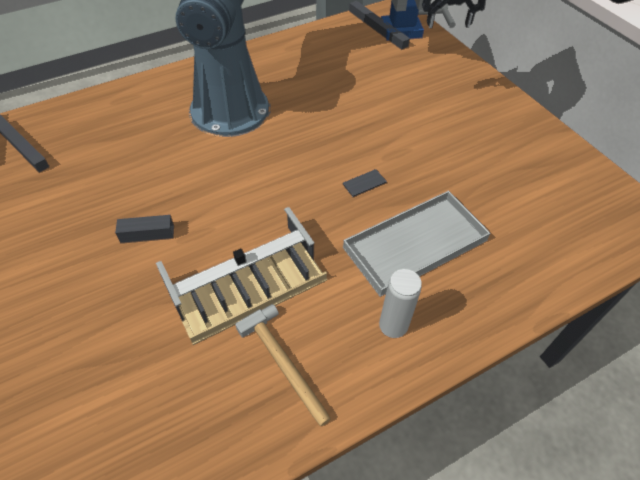

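View pics/top0.png

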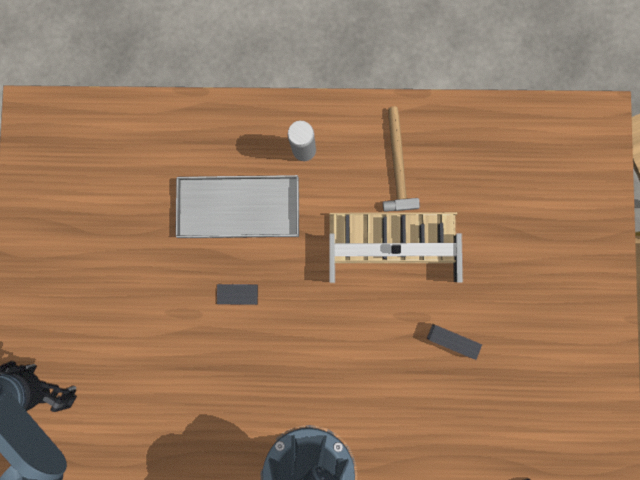

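The top view shows the tray at about (237,207), the stray blank at (238,294), the rack at (393,238) with its grip at (396,249), the can at (302,140), the hammer at (400,160) and the tube at (454,341). Next I'll zoom in on the rack and measure.

```bash
cat > h.py <<'E'
from bench import ctrl
import cv2,numpy as np
def ray(c,u,v,z):
    d=c["R"].T@np.linalg.inv(c["mtx"])@np.array([u,v,1.]); o=-c["R"].T@c["t"]
    return o+d*(z-o[2])/d[2]
def proj(c,X):
    p=c["mtx"]@(c["R"]@np.asarray(X,float)+c["t"]); return p[:2]/p[2]
def shot(n,name,box=None,s=1):
    c=ctrl.camera(n); f=c["frame"][:,:,::-1].copy()
    if box: x0,y0,x1,y1=box; f=cv2.resize(f[y0:y1,x0:x1],None,fx=s,fy=s,interpolation=cv2.INTER_CUBIC)
    cv2.imwrite(f"pics/{name}.png",f); return c
E
python3 - <<'E'
from h import *
c=shot("top","rk",(320,190,480,300),5); shot("scene","rks",(150,200,340,350),4)
shot("top","ty",(165,165,310,315),4)
E
```

```text
(no output)
```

View pics/rk.png

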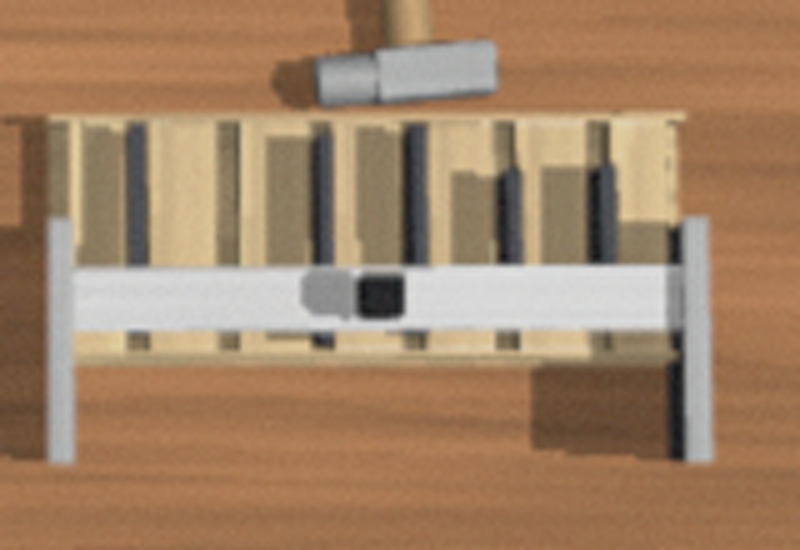

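View pics/rks.png

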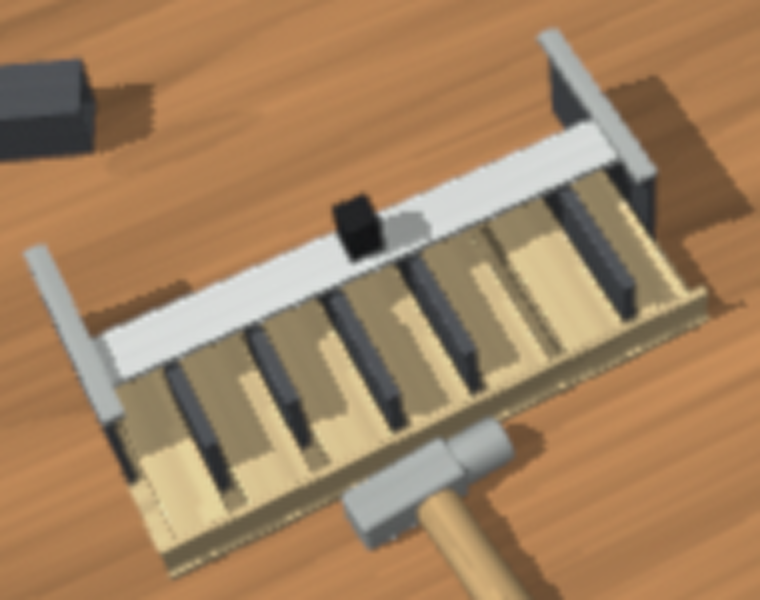

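View pics/ty.png

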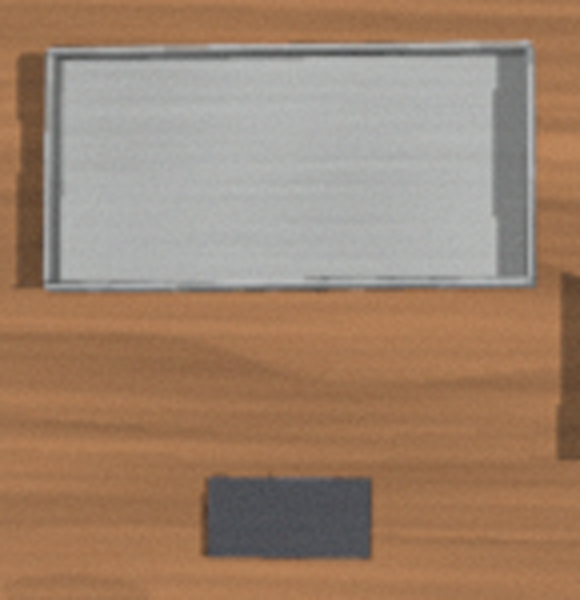

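```bash
python3 - <<'E'
from h import *
c=ctrl.camera("top"); s=ctrl.camera("scene")
R=lambda u,v,z:np.round(ray(c,320+u/5-.4,190+v/5-.4,z),4)
S=lambda u,v,z:np.round(ray(s,150+u/4-.4,200+v/4-.4,z),4)
T=lambda u,v,z:np.round(ray(c,165+u/4-.4,165+v/4-.4,z),4)
print("side L",R(48,217,.072),R(74,217,.072),R(49,463,.072),R(75,463,.072))
print("side R",R(683,216,.072),R(709,216,.072),R(686,462,.072),R(713,462,.072))
print("scene sides: R", S(28,250,.072),S(45,247,.072),S(105,420,.072),S(122,412,.072),"L",S(540,35,.072),S(558,32,.072),S(638,182,.072),S(655,173,.072))
print("strip near",R(75,330,.066),R(670,328,.066),"far",R(75,267,.066),R(680,265,.066))
print("grip top",R(382,297,.096),"scene",S(352,205,.096))
for u in (137,324,417,511,604): print("plate top",u,R(u,210,.056))
for v,u in((125,137),(125,324),(125,417),(170,511),(165,604)): print("far end",R(u,v,.056))
print("rack far edge",R(50,117,.028),R(685,117,.028),"near",R(75,360,.028),R(680,360,.028))
print("tray corners",[T(*p,.03)for p in((47,48),(531,43),(534,285),(45,289))])
print("stray",[T(*p,.008)for p in((206,478),(371,477),(371,557),(204,556))])
print("can top",ray(c,301,131,.17),"tube",[ray(c,u,v,.04) for u,v in((434,325),(480,345),(475,357),(428,339))])
print("hammer", R(320,80,.02),R(497,68,.02),R(405,100,.02))
E
```

```text
side L [ 0.5773 -0.0432  0.072 ] [ 0.5774 -0.0555  0.072 ] [ 0.4614 -0.0452  0.072 ] [ 0.4615 -0.0574  0.072 ]
side R [ 0.5814 -0.3426  0.072 ] [ 0.5816 -0.3548  0.072 ] [ 0.4658 -0.3434  0.072 ] [ 0.466 -0.356  0.072]
scene sides: R [ 0.4663 -0.3526  0.072 ] [ 0.4686 -0.3443  0.072 ] [ 0.5805 -0.3517  0.072 ] [ 0.5802 -0.3429  0.072 ] L [ 0.4625 -0.0548  0.072 ] [ 0.4653 -0.045   0.072 ] [ 0.578  -0.0552  0.072 ] [ 0.5771 -0.0445  0.072 ]
strip near [ 0.5242 -0.0567  0.066 ] [ 0.5288 -0.3375  0.066 ] far [ 0.5541 -0.0563  0.066 ] [ 0.5587 -0.3423  0.066 ]
grip top [ 0.54   -0.1984  0.096 ] scene [ 0.5367 -0.1988  0.096 ]
plate top 137 [ 0.5825 -0.0857  0.056 ]
plate top 324 [ 0.5836 -0.175   0.056 ]
plate top 417 [ 0.5841 -0.2193  0.056 ]
plate top 511 [ 0.5846 -0.2641  0.056 ]
plate top 604 [ 0.5852 -0.3084  0.056 ]
far end [ 0.6234 -0.0852  0.056 ]
far end [ 0.6244 -0.1748  0.056 ]
far end [ 0.6249 -0.2192  0.056 ]
far end [ 0.6038 -0.2642  0.056 ]
far end [ 0.6068 -0.3085  0.056 ]
rack far edge [ 0.63   -0.0433  0.028 ] [ 0.6337 -0.3533  0.028 ] near [ 0.5113 -0.057   0.028 ] [ 0.5151 -0.3503  0.028 ]
tray corners [array([0.7156, 0.3357, 0.03  ]), array([0.722 , 0.0372, 0.03  ]), array([0.5728, 0.0328, 0.03  ]), array([0.5667, 0.3318, 0.03  ])]
stray [array([0.4527, 0.2343, 0.008 ]), array([0.4547, 0.1325, 0.008 ]), array([0.4058, 0.1314, 0.008 ]), array([0.405 , 0.2342, 0.008 ])]
can top [0.79608057 0.02180282 0.17      ] tube [array([ 0.36291881, -0.29564957,  0.04      ]), array([ 0.31742169, -0.40454555,  0.04      ]), array([ 0.28912576, -0.39250219,  0.04      ]), array([ 0.32970375, -0.28134857,  0.04      ])]
hammer [ 0.6509 -0.1759  0.02  ] [ 0.6578 -0.2629  0.02  ] [ 0.6415 -0.2177  0.02  ]
```

```bash
cat >> h.py <<'E'
from scipy.spatial.transform import Rotation as Ro
def pose():
    o=ctrl.get_obs(); q=o["eef_rot"]; return o,Ro.from_quat([q[1],q[2],q[3],q[0]])
def goto(xyz,yaw,tilt=0):
    """tool-y heading yaw deg (90=world y), tilt deg: about tool x; print slide (units of 50mm) and turn (units of 180deg) needed"""
    o,r=pose(); M=r.as_matrix()
    a=np.radians(yaw); y=np.array([np.cos(a),np.sin(a),0]); z=np.array([0,0,-1.]); x=np.cross(y,z)
    T=Ro.from_matrix(np.c_[x,y,z])*Ro.from_rotvec([np.radians(tilt),0,0])
    d=np.array(xyz)-o["eef_pos"]
    print("t",round(o["time_s"],2),"pos",o["eef_pos"].round(4),"F",o["wrist_force"].round(1),"open",round(o["opening"],3))
    print("tool slide now",(M.T@d/.05).round(3),"after turn",(T.as_matrix().T@d/.05).round(3),"turn",((r.inv()*T).as_rotvec()/np.pi).round(4))
E
python3 -c "
from h import *
goto([.538,-.1985,.15],90.8)"
```

```text
t 0.35 pos [0.2582 0.5137 0.2311] F [ 0.5 -0.5 -0.2] open 0.997
tool slide now [-11.398 -10.211   1.625] after turn [ -5.397 -14.32    1.622] turn [-1.000e-04 -1.000e-04 -1.527e-01]
```

Call:
drive_tool(
  deltas=[
    {"slide": [0,0,0],"delta_rot": [0,0,-0.05],"hand": 0.45},
    {"slide": [0,0,0],"delta_rot": [0,0,-0.05],"hand": 0.45},
    {"slide": [0,0,0],"delta_rot": [0,0,-0.05],"hand": 0.45},
    {"slide": [-0.28,-0.7,0],"delta_rot": [0,0,0],"hand": 0.45},
    {"slide": [-0.28,-0.7,0],"delta_rot": [0,0,0],"hand": 0.45},
  ],
)

```text
time_s: 0.98
eef_pos: [0.2867, 0.4432, 0.2311]
eef_rot: [-0.0, -0.003, 1.0, -0.0]
wrist_force: [-0.4, -0.1, -0.3]
opening: 0.45
```

Call:
drive_tool(
  deltas=[
    {"slide": [-0.28,-0.75,0],"delta_rot": [0,0,-0.0026],"hand": 0.45},
    {"slide": [-0.28,-0.75,0],"delta_rot": [0,0,0],"hand": 0.45},
    {"slide": [-0.28,-0.75,0],"delta_rot": [0,0,0],"hand": 0.45},
    {"slide": [-0.28,-0.75,0],"delta_rot": [0,0,0],"hand": 0.45},
    {"slide": [-0.28,-0.75,0],"delta_rot": [0,0,0],"hand": 0.45},
  ],
)

```text
time_s: 1.6
eef_pos: [0.3592, 0.2561, 0.2315]
eef_rot: [0.0, -0.007, 1.0, 0.0]
wrist_force: [0.0, -0.3, 0.3]
opening: 0.451
```

Call:
drive_tool(
  deltas=[
    {"slide": [-0.28,-0.75,0],"delta_rot": [0,0,0],"hand": 0.45},
    {"slide": [-0.28,-0.75,0],"delta_rot": [0,0,0],"hand": 0.45},
    {"slide": [-0.28,-0.75,0],"delta_rot": [0,0,0],"hand": 0.45},
    {"slide": [-0.28,-0.75,0],"delta_rot": [0,0,0],"hand": 0.45},
    {"slide": [-0.28,-0.75,0],"delta_rot": [0,0,0],"hand": 0.45},
  ],
)

```text
time_s: 2.22
eef_pos: [0.4318, 0.0695, 0.2315]
eef_rot: [0.0, -0.007, 1.0, 0.0]
wrist_force: [0.3, 0.4, -0.3]
opening: 0.451
```

```bash
python3 -c "
from h import *
goto([.538,-.1985,.12],90.8)"
```

```text
t 2.23 pos [0.4318 0.0695 0.2315] F [ 0.3  0.4 -0.3] open 0.451
tool slide now [-2.05  -5.387  2.232] after turn [-2.049 -5.388  2.23 ] turn [ 0.      0.0002 -0.0002]
```

Call:
drive_tool(
  deltas=[
    {"slide": [-0.3,-0.8,0],"delta_rot": [0,0,0],"hand": 0.45},
    {"slide": [-0.3,-0.8,0],"delta_rot": [0,0,0],"hand": 0.45},
    {"slide": [-0.3,-0.8,0.2],"delta_rot": [0,0,0],"hand": 0.45},
    {"slide": [-0.3,-0.8,0.2],"delta_rot": [0,0,0],"hand": 0.45},
    {"slide": [-0.3,-0.8,0.2],"delta_rot": [0,0,0],"hand": 0.45},
  ],
)

```text
time_s: 2.85
eef_pos: [0.5096, -0.1297, 0.2011]
eef_rot: [0.0, -0.007, 1.0, -0.0]
wrist_force: [-0.3, -0.4, -0.1]
opening: 0.449
```

Call:
drive_tool(
  deltas=[
    {"slide": [-0.3,-0.8,0.2],"delta_rot": [0,0,0],"hand": 0.45},
    {"slide": [-0.24,-0.58,0.2],"delta_rot": [0,0,0],"hand": 0.45},
    {"slide": [0,0,0.4],"delta_rot": [0,0,0],"hand": 0.45},
    {"slide": [0,0,0.4],"delta_rot": [0,0,0],"hand": 0.45},
    {"slide": [0,0,0],"delta_rot": [0,0,0],"hand": 0.45},
  ],
)

```text
time_s: 3.48
eef_pos: [0.5358, -0.1962, 0.1395]
eef_rot: [-0.002, -0.007, 1.0, 0.001]
wrist_force: [-0.2, -0.1, 1.1]
opening: 0.454
```

```bash
python3 -c "
from h import *
goto([.538,-.1985,.07],90.8)
c=shot('top','b1',(320,190,480,300),5);shot('scene','b1s',(150,100,390,300),3)"
```

```text
t 3.48 pos [ 0.5358 -0.1962  0.1395] F [-0.2 -0.1  1.1] open 0.454
tool slide now [-0.047 -0.049  1.391] after turn [-0.042 -0.046  1.391] turn [ 0.0007 -0.001  -0.0002]
```

View pics/b1s.png

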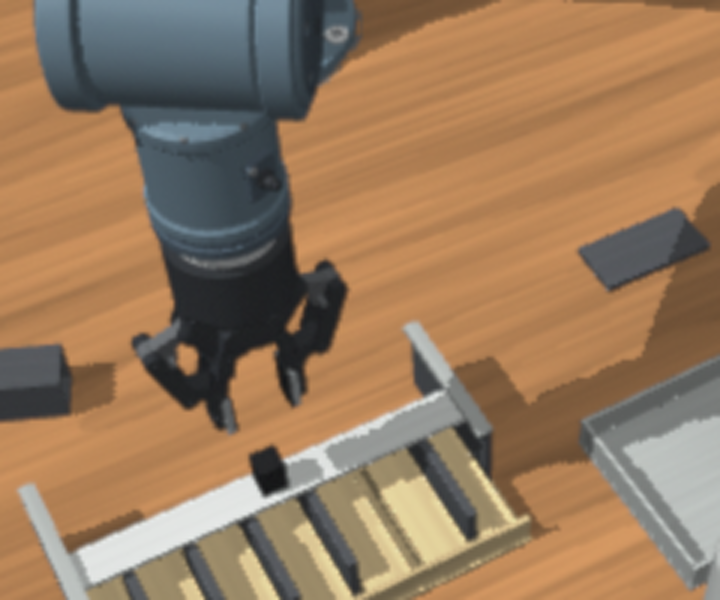

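The gripper is lined up above the black block, which is at about (268,470) in the crop. Descending and gripping.

Call:
drive_tool(
  deltas=[
    {"slide": [-0.04,-0.02,0.4],"delta_rot": [0,0,0],"hand": 0.45},
    {"slide": [0,0,0.4],"delta_rot": [0,0,0],"hand": 0.45},
    {"slide": [0,0,0.4],"delta_rot": [0,0,0],"hand": 0.45},
    {"slide": [0,0,0.1],"delta_rot": [0,0,0],"hand": 0.45},
    {"slide": [0,0,0],"delta_rot": [0,0,0],"hand": 0.45},
  ],
)

```text
time_s: 4.2
eef_pos: [0.5391, -0.1978, 0.0761]
eef_rot: [-0.0, -0.007, 1.0, 0.0]
wrist_force: [0.5, 0.0, 1.1]
opening: 0.451
```

Call:
drive_tool(
  deltas=[
    {"slide": [0,0,0],"delta_rot": [0,0,0],"hand": 0.0},
    {"slide": [0,0,0],"delta_rot": [0,0,0],"hand": 0.0},
    {"slide": [0,0,0],"delta_rot": [0,0,0],"hand": 0.0},
    {"slide": [0,0,0],"delta_rot": [0,0,0],"hand": 0.0},
    {"slide": [0,0,0],"delta_rot": [0,0,0],"hand": 0.0},
  ],
)

```text
time_s: 4.82
eef_pos: [0.5399, -0.1992, 0.0775]
eef_rot: [0.001, -0.007, 1.0, -0.001]
wrist_force: [-0.1, -4.6, 1.9]
opening: 0.219
```

Call:
drive_tool(
  deltas=[
    {"slide": [0,0,0],"delta_rot": [0,0,0],"hand": 0.4},
    {"slide": [0,0,0],"delta_rot": [0,0,0],"hand": 0.4},
    {"slide": [0,0,0.08],"delta_rot": [0,0,0],"hand": 0.4},
    {"slide": [0,0,0.06],"delta_rot": [0,0,0],"hand": 0.4},
    {"slide": [0,0,0],"delta_rot": [0,0,0],"hand": 0.4},
  ],
)

```text
time_s: 5.45
eef_pos: [0.5387, -0.1975, 0.0687]
eef_rot: [-0.0, -0.007, 1.0, 0.0]
wrist_force: [0.5, 0.2, -0.5]
opening: 0.399
```

Call:
drive_tool(
  deltas=[
    {"slide": [0,0,0],"delta_rot": [0,0,0],"hand": 0.0},
    {"slide": [0,0,0],"delta_rot": [0,0,0],"hand": 0.0},
    {"slide": [0,0,0],"delta_rot": [0,0,0],"hand": 0.0},
    {"slide": [0,0,0],"delta_rot": [0,0,0],"hand": 0.0},
    {"slide": [0,0,0],"delta_rot": [0,0,0],"hand": 0.0},
  ],
)

```text
time_s: 6.08
eef_pos: [0.5392, -0.1992, 0.0695]
eef_rot: [0.0, -0.007, 1.0, -0.001]
wrist_force: [-0.2, -6.1, -2.6]
opening: 0.224
```

Call:
drive_tool(
  deltas=[
    {"slide": [0.2,0,0],"delta_rot": [0,0,0],"hand": 0.0},
    {"slide": [0.2,0,0],"delta_rot": [0,0,0],"hand": 0.0},
    {"slide": [0.2,0,0],"delta_rot": [0,0,0],"hand": 0.0},
    {"slide": [0.2,0,0],"delta_rot": [0,0,0],"hand": 0.0},
    {"slide": [0,0,0],"delta_rot": [0,0,0],"hand": 0.0},
  ],
)

```text
time_s: 6.7
eef_pos: [0.4985, -0.1998, 0.0695]
eef_rot: [-0.0, -0.007, 1.0, -0.001]
wrist_force: [-2.7, -5.6, -2.1]
opening: 0.221
```

Call:
drive_tool(
  deltas=[
    {"slide": [0.04,0,0],"delta_rot": [0,0,0],"hand": 0.0},
    {"slide": [0.04,0,0],"delta_rot": [0,0,0],"hand": 0.0},
    {"slide": [0.04,0,0],"delta_rot": [0,0,0],"hand": 0.0},
    {"slide": [0,0,0],"delta_rot": [0,0,0],"hand": 0.0},
    {"slide": [0,0,0],"delta_rot": [0,0,0],"hand": 0.0},
  ],
)

```text
time_s: 7.32
eef_pos: [0.4935, -0.1999, 0.0695]
eef_rot: [0.001, -0.007, 1.0, -0.001]
wrist_force: [0.9, -6.3, -4.3]
opening: 0.221
```

Call:
drive_tool(
  deltas=[
    {"slide": [0.05,0,0],"delta_rot": [0,0,0],"hand": 0.0},
    {"slide": [0.05,0,0],"delta_rot": [0,0,0],"hand": 0.0},
    {"slide": [0,0,0],"delta_rot": [0,0,0],"hand": 0.0},
    {"slide": [0,0,0],"delta_rot": [0,0,0],"hand": 0.0},
    {"slide": [0,0,0],"delta_rot": [0,0,0],"hand": 0.0},
  ],
)

```text
time_s: 7.95
eef_pos: [0.4913, -0.1999, 0.0696]
eef_rot: [0.004, -0.006, 1.0, -0.002]
wrist_force: [13.8, -4.5, -13.6]
opening: 0.216
```

Call:
drive_tool(
  deltas=[
    {"slide": [0,0,0],"delta_rot": [0,0,0],"hand": 0.45},
    {"slide": [0,0,0],"delta_rot": [0,0,0],"hand": 0.45},
    {"slide": [0,0,0],"delta_rot": [0,0,0],"hand": 0.45},
    {"slide": [0,0,-0.4],"delta_rot": [0,0,0],"hand": 0.45},
    {"slide": [0,0,-0.8],"delta_rot": [0,0,0],"hand": 0.45},
  ],
)

```text
time_s: 8.57
eef_pos: [0.4866, -0.1976, 0.1283]
eef_rot: [-0.002, -0.007, 1.0, 0.001]
wrist_force: [0.2, 0.1, -0.1]
opening: 0.448
```

Call:
drive_tool(
  deltas=[
    {"slide": [0,0.8,-0.8],"delta_rot": [0,0,0],"hand": 1},
    {"slide": [0,0.9,0],"delta_rot": [0,0,0.05],"hand": 1},
    {"slide": [0,0.9,0],"delta_rot": [0,0,0],"hand": 1},
    {"slide": [0,0.9,0],"delta_rot": [0,0,0],"hand": 1},
    {"slide": [0,0.9,0],"delta_rot": [0,0,0],"hand": 1},
  ],
)

```text
time_s: 9.2
eef_pos: [0.5062, 0.0215, 0.1696]
eef_rot: [0.0, 0.072, 0.997, -0.0]
wrist_force: [0.7, -0.2, -0.0]
opening: 0.998
```

```bash
python3 -c "
from h import *
goto([.43,.1835,.1],0.8)
c=shot('top','b2',(160,160,480,400),2.5);shot('scene','b2s',(150,150,400,350),3)"
```

```text
t 9.2 pos [0.5062 0.0215 0.1696] F [ 0.7 -0.2 -0. ] open 0.998
tool slide now [1.973 2.989 1.391] after turn [ 3.261 -1.478  1.392] turn [1.000e-04 2.000e-04 4.498e-01]
```

View pics/b2.png

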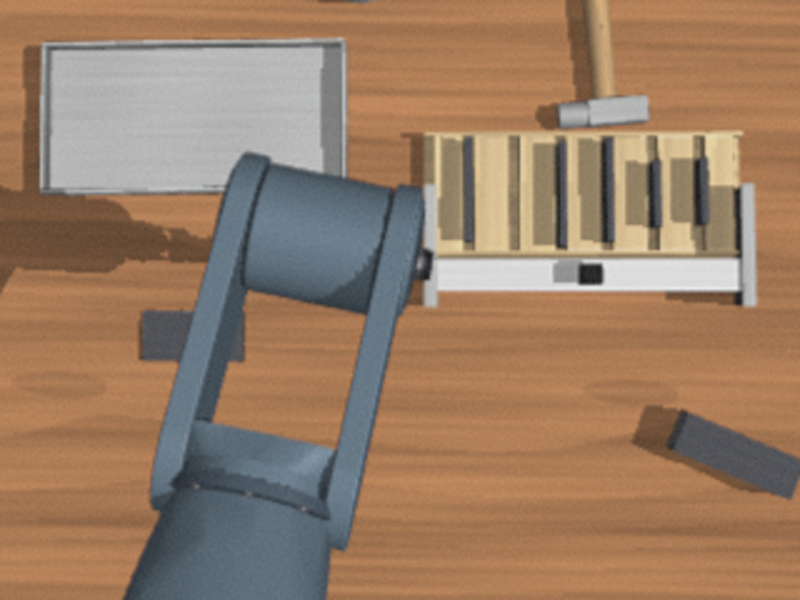

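View pics/b2s.png

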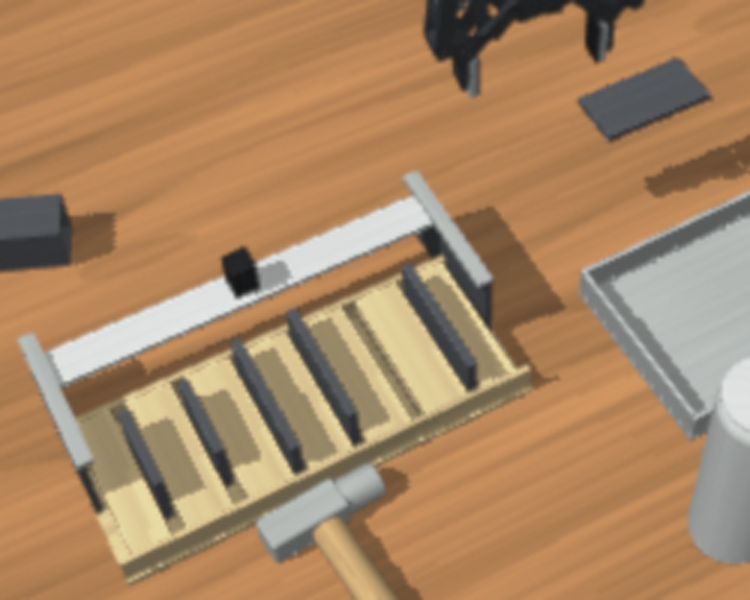

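Bar fully open: it hit the stop at +14 N and now sits at the near ends of the side plates. Slots +112.5, +22.5 and -22.5 hold long blanks, +67.5 is empty, and the two on the right are short. Now for the stray.

Call:
drive_tool(
  deltas=[
    {"slide": [0,0,0],"delta_rot": [0,0,0.05],"hand": 1},
    {"slide": [0,0,0],"delta_rot": [0,0,0.05],"hand": 1},
    {"slide": [0,0,0],"delta_rot": [0,0,0.05],"hand": 1},
    {"slide": [0,0,0],"delta_rot": [0,0,0.05],"hand": 1},
    {"slide": [0,0,0],"delta_rot": [0,0,0.05],"hand": 1},
  ],
)

```text
time_s: 9.93
eef_pos: [0.506, 0.0193, 0.1693]
eef_rot: [-0.0, 0.45, 0.893, -0.0]
wrist_force: [0.1, 0.0, 0.7]
opening: 1.0
```

Call:
drive_tool(
  deltas=[
    {"slide": [0,0,0],"delta_rot": [0,0,0.05],"hand": 1},
    {"slide": [0,0,0],"delta_rot": [0,0,0.05],"hand": 1},
    {"slide": [0,0,0],"delta_rot": [0,0,0.05],"hand": 1},
    {"slide": [0,0,0],"delta_rot": [0,0,0.05],"hand": 1},
    {"slide": [0,0,0],"delta_rot": [0,0,0],"hand": 1},
  ],
)

```text
time_s: 10.55
eef_pos: [0.5061, 0.0194, 0.1693]
eef_rot: [0.0, 0.702, 0.712, -0.0]
wrist_force: [-0.1, -0.2, 0.4]
opening: 1.002
```

Call:
drive_tool(
  deltas=[
    {"slide": [0.65,-0.3,0],"delta_rot": [0,0,0],"hand": 1},
    {"slide": [0.65,-0.3,0],"delta_rot": [0,0,0],"hand": 1},
    {"slide": [0.65,-0.3,0],"delta_rot": [0,0,0],"hand": 1},
    {"slide": [0.65,-0.3,0],"delta_rot": [0,0,0],"hand": 1},
    {"slide": [0.65,-0.3,0],"delta_rot": [0,0,0],"hand": 1},
  ],
)

```text
time_s: 11.18
eef_pos: [0.4286, 0.1821, 0.1694]
eef_rot: [0.0, 0.701, 0.713, 0.0]
wrist_force: [-0.1, 0.6, -0.4]
opening: 1.0
```

```bash
python3 -c "
from h import *
goto([.4295,.183,.0],0.8)
shot('scene','s1',(280,60,480,220),4);shot('top','s1t',(160,230,320,350),4)"
```

```text
t 11.18 pos [0.4286 0.1821 0.1694] F [-0.1  0.6 -0.4] open 1.0
tool slide now [0.017 0.018 3.388] after turn [0.017 0.019 3.388] turn [0.0001 0.     0.001 ]
```

View pics/s1.png

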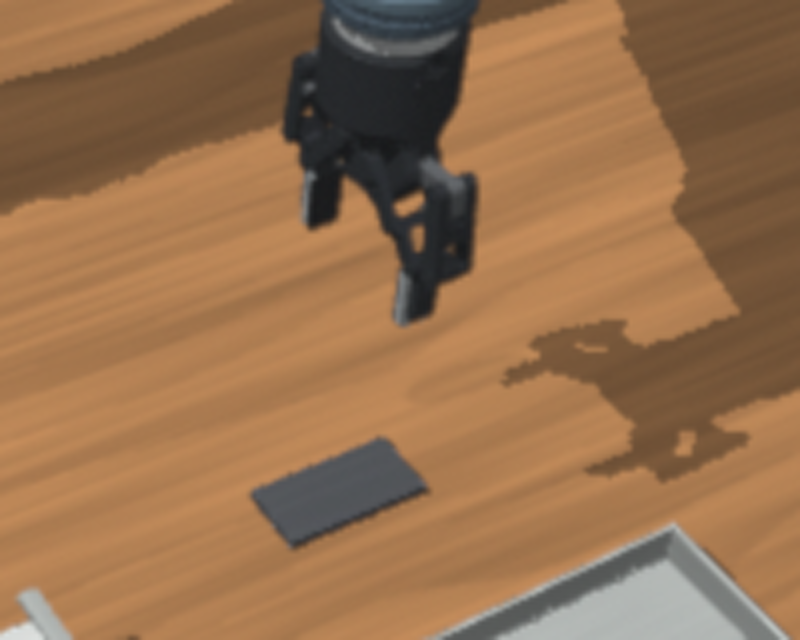

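```bash
python3 -c "
from h import *
c=ctrl.camera('scene')
for u,v in ((252,493),(385,437),(428,487),(293,542)): print(ray(c,280+u/4-.4,60+v/4-.4,.008).round(4))
"
```

```text
[0.4075 0.1327 0.008 ]
[0.4061 0.2325 0.008 ]
[0.4556 0.2324 0.008 ]
[0.4547 0.1339 0.008 ]
```

Call:
drive_tool(
  deltas=[
    {"slide": [0,0.04,0.7],"delta_rot": [0,0,0],"hand": 0.8},
    {"slide": [0,0,0.7],"delta_rot": [0,0,0],"hand": 0.8},
    {"slide": [0,0,0.7],"delta_rot": [0,0,0],"hand": 0.8},
    {"slide": [0,0,0.7],"delta_rot": [0,0,0],"hand": 0.8},
    {"slide": [0,0,0.3],"delta_rot": [0,0,0],"hand": 0.8},
  ],
)

```text
time_s: 11.95
eef_pos: [0.4302, 0.1804, 0.0125]
eef_rot: [-0.001, 0.702, 0.712, -0.001]
wrist_force: [0.3, -0.7, 0.5]
opening: 0.797
```

Call:
drive_tool(
  deltas=[
    {"slide": [0,0,0.1],"delta_rot": [0,0,0],"hand": 0.8},
    {"slide": [0,0,0.1],"delta_rot": [0,0,0],"hand": 0.8},
    {"slide": [0,0,0.06],"delta_rot": [0,0,0],"hand": 0.8},
    {"slide": [0,0,0],"delta_rot": [0,0,0],"hand": 0.8},
    {"slide": [0,0,0],"delta_rot": [0,0,0],"hand": 0.8},
  ],
)

```text
time_s: 12.58
eef_pos: [0.4314, 0.1817, 0.0017]
eef_rot: [0.0, 0.702, 0.712, 0.0]
wrist_force: [-0.2, -0.9, -0.4]
opening: 0.801
```

Now closing on the plate, about 50 mm.

Call:
drive_tool(
  deltas=[
    {"slide": [0,0,0.02],"delta_rot": [0,0,0],"hand": 0.8},
    {"slide": [0,0,0],"delta_rot": [0,0,0],"hand": 0.0},
    {"slide": [0,0,0],"delta_rot": [0,0,0],"hand": 0.0},
    {"slide": [0,0,0],"delta_rot": [0,0,0],"hand": 0.0},
    {"slide": [0,0,0],"delta_rot": [0,0,0],"hand": 0.0},
  ],
)

```text
time_s: 13.2
eef_pos: [0.431, 0.1816, 0.0008]
eef_rot: [-0.0, 0.702, 0.712, -0.0]
wrist_force: [-2.5, -1.3, 7.6]
opening: 0.556
```

Call:
drive_tool(
  deltas=[
    {"slide": [0,0,0],"delta_rot": [0,0,0],"hand": 0.0},
    {"slide": [0,0,0],"delta_rot": [0,0,0],"hand": 0.0},
    {"slide": [0,0,-0.1],"delta_rot": [0,0,0],"hand": 0.0},
    {"slide": [0,0,-0.2],"delta_rot": [0,0,0],"hand": 0.0},
    {"slide": [0,0,-0.2],"delta_rot": [0,0,0],"hand": 0.0},
  ],
)

```text
time_s: 13.82
eef_pos: [0.4309, 0.1816, 0.0258]
eef_rot: [-0.0, 0.702, 0.712, -0.0]
wrist_force: [-0.1, -0.5, -3.1]
opening: 0.553
```

```bash
python3 -c "
from h import *
goto([.4295,.183,.2],0.8)
shot('scene','s2',(280,60,480,220),4)"
```

```text
t 13.82 pos [0.4309 0.1816 0.0258] F [-0.1 -0.5 -3.1] open 0.553
tool slide now [ 0.029 -0.028 -3.483] after turn [ 0.029 -0.027 -3.483] turn [-0.0001 -0.     -0.0001]
```

View pics/s2.png

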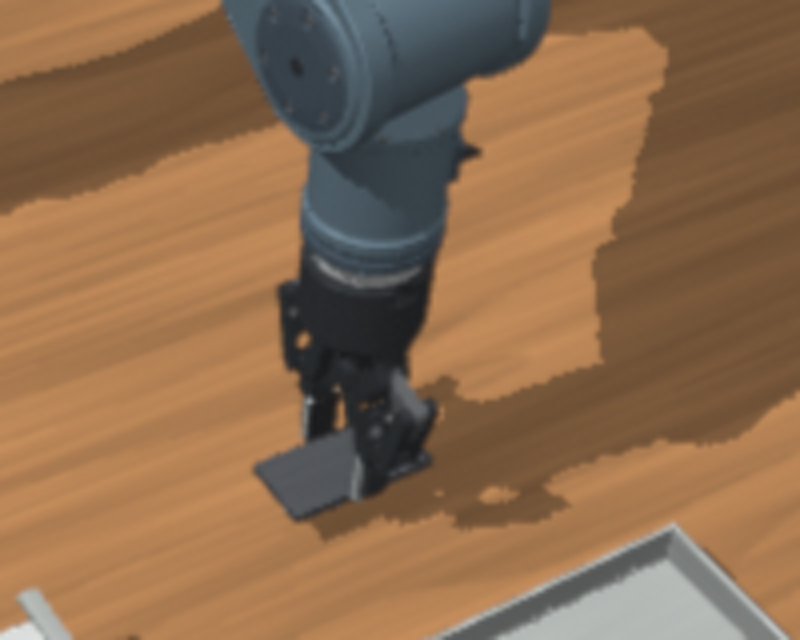

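Call:
drive_tool(
  deltas=[
    {"slide": [0,0,-0.3],"delta_rot": [0,0,-0.05],"hand": 0.0},
    {"slide": [0,0,-0.3],"delta_rot": [0,0,-0.05],"hand": 0.0},
    {"slide": [0,0,-0.3],"delta_rot": [0,0,-0.05],"hand": 0.0},
    {"slide": [0,0,-0.3],"delta_rot": [0,0,-0.05],"hand": 0.0},
    {"slide": [0,0,-0.3],"delta_rot": [0,0,-0.05],"hand": 0.0},
  ],
)

```text
time_s: 14.5
eef_pos: [0.4309, 0.1816, 0.101]
eef_rot: [0.0, 0.374, 0.927, 0.0]
wrist_force: [0.3, 0.2, -3.7]
opening: 0.56
```

Call:
drive_tool(
  deltas=[
    {"slide": [0,0,0],"delta_rot": [0,0,-0.05],"hand": 0.0},
    {"slide": [0,0,0],"delta_rot": [0,0,-0.05],"hand": 0.0},
    {"slide": [0,0,0],"delta_rot": [0,0,-0.05],"hand": 0.0},
    {"slide": [0,0,0],"delta_rot": [0,0,-0.05],"hand": 0.0},
    {"slide": [0,0,0],"delta_rot": [0,0,-0.05],"hand": 0.0},
  ],
)

```text
time_s: 15.12
eef_pos: [0.4309, 0.1816, 0.1005]
eef_rot: [0.0, -0.009, 1.0, 0.0]
wrist_force: [-0.6, -0.0, -4.3]
opening: 0.558
```

```bash
python3 -c "
from h import *
goto([.6423,.2814,.045],91.2)"
```

```text
t 15.12 pos [0.4309 0.1816 0.1005] F [-0.6 -0.  -4.3] open 0.558
tool slide now [-4.264  1.917  1.111] after turn [-4.268  1.908  1.11 ] turn [ 0.      0.0001 -0.0007]
```

Call:
drive_tool(
  deltas=[
    {"slide": [-0.85,0.38,0],"delta_rot": [0,0,0],"hand": 0.0},
    {"slide": [-0.85,0.38,0],"delta_rot": [0,0,0],"hand": 0.0},
    {"slide": [-0.85,0.38,0],"delta_rot": [0,0,0],"hand": 0.0},
    {"slide": [-0.85,0.38,0],"delta_rot": [0,0,0],"hand": 0.0},
    {"slide": [-0.85,0.38,0],"delta_rot": [0,0,0],"hand": 0.0},
  ],
)

```text
time_s: 15.75
eef_pos: [0.6433, 0.28, 0.1001]
eef_rot: [-0.0, -0.007, 1.0, -0.0]
wrist_force: [0.7, 0.1, -3.6]
opening: 0.552
```

Call:
drive_tool(
  deltas=[
    {"slide": [0,0,0],"delta_rot": [0,0,0],"hand": 0.0},
    {"slide": [0,0,0.4],"delta_rot": [0,0,0],"hand": 0.0},
    {"slide": [0,0,0.4],"delta_rot": [0,0,0],"hand": 0.0},
    {"slide": [0,0,0.4],"delta_rot": [0,0,0],"hand": 0.0},
    {"slide": [0,0,0.3],"delta_rot": [0,0,0],"hand": 0.0},
  ],
)

```text
time_s: 16.38
eef_pos: [0.6409, 0.279, 0.023]
eef_rot: [-0.001, -0.007, 1.0, -0.0]
wrist_force: [0.5, -1.4, -3.4]
opening: 0.554
```

```bash
python3 -c "
from h import *
goto([.6423,.2814,.006],91.2)"
```

```text
t 16.38 pos [0.6409 0.279  0.023 ] F [ 0.5 -1.4 -3.4] open 0.554
tool slide now [-0.03   0.047  0.341] after turn [-0.03   0.047  0.341] turn [-0.0002 -0.0008 -0.0024]
```

Call:
drive_tool(
  deltas=[
    {"slide": [0,0,0.15],"delta_rot": [0,0,0],"hand": 0.0},
    {"slide": [0,0,0.1],"delta_rot": [0,0,0],"hand": 0.0},
    {"slide": [0,0,0.04],"delta_rot": [0,0,0],"hand": 0.0},
    {"slide": [0,0,0],"delta_rot": [0,0,0],"hand": 0.0},
    {"slide": [0,0,0],"delta_rot": [0,0,0],"hand": 0.0},
  ],
)

```text
time_s: 17.0
eef_pos: [0.6426, 0.2796, 0.0114]
eef_rot: [0.0, -0.007, 1.0, 0.0]
wrist_force: [1.2, 0.4, -2.9]
opening: 0.559
```

Call:
drive_tool(
  deltas=[
    {"slide": [0,0,0.04],"delta_rot": [0,0,0],"hand": 0.0},
    {"slide": [0,0,0.04],"delta_rot": [0,0,0],"hand": 0.0},
    {"slide": [0,0,0.02],"delta_rot": [0,0,0],"hand": 0.0},
    {"slide": [0,0,0],"delta_rot": [0,0,0],"hand": 0.0},
    {"slide": [0,0,0],"delta_rot": [0,0,0],"hand": 0.0},
  ],
)

```text
time_s: 17.62
eef_pos: [0.6422, 0.2795, 0.0058]
eef_rot: [0.0, -0.007, 1.0, 0.0]
wrist_force: [0.2, 0.4, -2.8]
opening: 0.554
```

Call:
drive_tool(
  deltas=[
    {"slide": [0,0,0],"delta_rot": [0,0,0],"hand": 0.68},
    {"slide": [0,0,0],"delta_rot": [0,0,0],"hand": 0.68},
    {"slide": [0,0,0],"delta_rot": [0,0,0],"hand": 0.68},
    {"slide": [0,0,-0.2],"delta_rot": [0,0,0],"hand": 0.68},
    {"slide": [0,0,-0.5],"delta_rot": [0,0,0],"hand": 0.68},
  ],
)

```text
time_s: 18.25
eef_pos: [0.6411, 0.2792, 0.0402]
eef_rot: [-0.001, -0.007, 1.0, -0.0]
wrist_force: [0.4, -0.0, -0.6]
opening: 0.68
```

Call:
drive_tool(
  deltas=[
    {"slide": [0,0,-0.8],"delta_rot": [0,0,0],"hand": 0.35},
    {"slide": [0,-0.3,-0.8],"delta_rot": [0,0,0],"hand": 0.35},
    {"slide": [0.2,-0.9,0],"delta_rot": [0,0,0],"hand": 0.35},
    {"slide": [0.2,-0.9,0],"delta_rot": [0,0,0],"hand": 0.35},
    {"slide": [0.2,-0.9,0],"delta_rot": [0,0,0],"hand": 0.35},
  ],
)

```text
time_s: 18.88
eef_pos: [0.6142, 0.1279, 0.122]
eef_rot: [0.001, -0.007, 1.0, -0.0]
wrist_force: [1.3, 0.2, 0.8]
opening: 0.352
```

Call:
drive_tool(
  deltas=[
    {"slide": [0.2,-0.9,0],"delta_rot": [0,0,0],"hand": 0.35},
    {"slide": [0.2,-0.9,0],"delta_rot": [0,0,0],"hand": 0.35},
    {"slide": [0.2,-0.9,0],"delta_rot": [0,0,0],"hand": 0.35},
    {"slide": [0.2,-0.9,0],"delta_rot": [0,0,0],"hand": 0.35},
    {"slide": [0,0,0],"delta_rot": [0,0,0],"hand": 0.35},
  ],
)

```text
time_s: 19.5
eef_pos: [0.5767, -0.0545, 0.1219]
eef_rot: [0.001, -0.005, 1.0, -0.0]
wrist_force: [0.1, 0.3, 0.3]
opening: 0.348
```

```bash
python3 -c "
from h import *
goto([.573,-.0858,.1],90.8)
shot('top','s3',(160,160,480,400),2.5);shot('scene','s3s',(150,100,500,350),2.2)"
```

```text
t 19.5 pos [ 0.5767 -0.0545  0.1219] F [0.1 0.3 0.3] open 0.348
tool slide now [ 0.08  -0.625  0.438] after turn [ 0.083 -0.625  0.437] turn [-0.0003  0.0004 -0.0015]
```

View pics/s3.png

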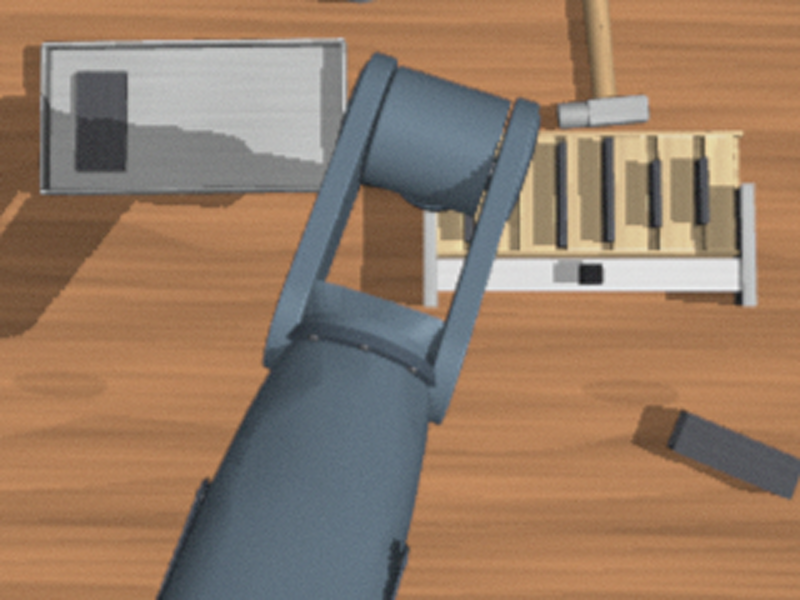

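View pics/s3s.png

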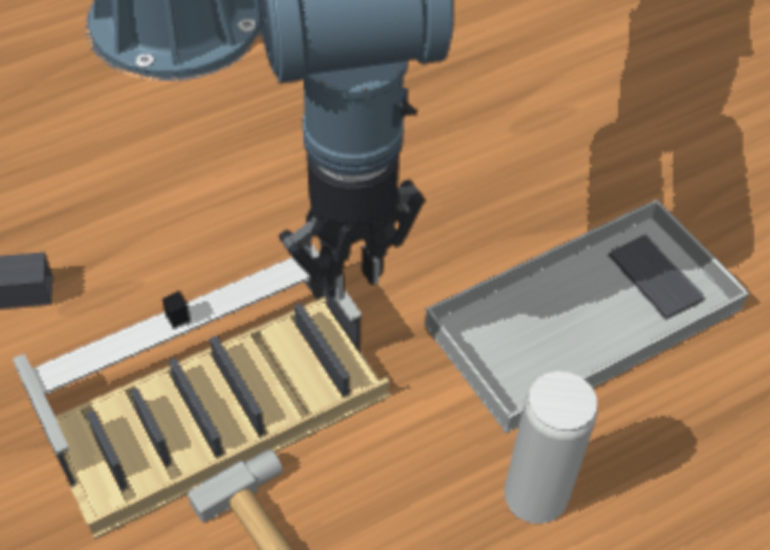

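Call:
drive_tool(
  deltas=[
    {"slide": [0.06,-0.3,0],"delta_rot": [0,0,-0.0015],"hand": 0.3},
    {"slide": [0,-0.32,0],"delta_rot": [0,0,0],"hand": 0.3},
    {"slide": [0,0,0.4],"delta_rot": [0,0,0],"hand": 0.3},
    {"slide": [0,0,0.5],"delta_rot": [0,0,0],"hand": 0.3},
    {"slide": [0,0,0.1],"delta_rot": [0,0,0],"hand": 0.3},
  ],
)

```text
time_s: 20.23
eef_pos: [0.5729, -0.0824, 0.069]
eef_rot: [-0.002, -0.009, 1.0, 0.001]
wrist_force: [-0.3, 0.1, 0.5]
opening: 0.298
```

```bash
python3 -c "
from h import *
goto([.573,-.0858,.032],90.8)
shot('scene','p1',(200,150,350,310),4)
goto([.573,-.0858,.032],90.8)"
```

```text
t 20.23 pos [ 0.5729 -0.0824  0.069 ] F [-0.3  0.1  0.5] open 0.298
tool slide now [-0.003 -0.068  0.74 ] after turn [-0.001 -0.067  0.74 ] turn [ 0.0004 -0.0011  0.0014]
t 20.27 pos [ 0.5733 -0.0825  0.0694] F [-0.1  0.6 -0.3] open 0.303
tool slide now [ 0.005 -0.067  0.747] after turn [ 0.007 -0.066  0.747] turn [ 0.0003 -0.0008  0.0014]
```

View pics/p1.png

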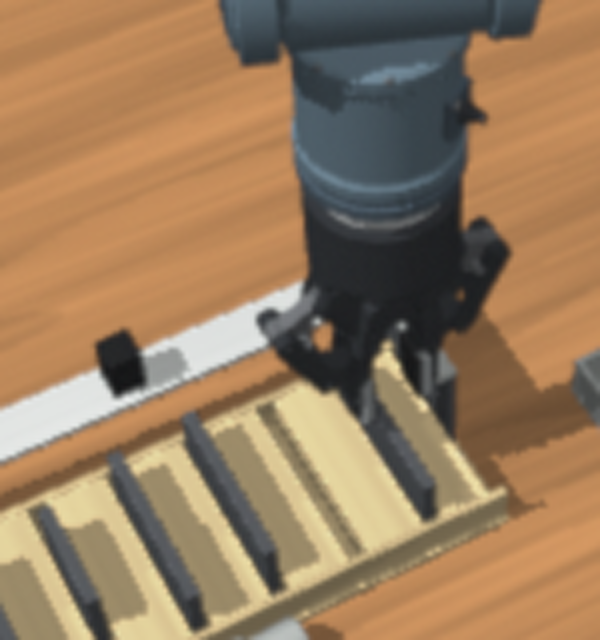

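Call:
drive_tool(
  deltas=[
    {"slide": [0,-0.06,0],"delta_rot": [0,0,0],"hand": 0.3},
    {"slide": [0,0,0.25],"delta_rot": [0,0,0],"hand": 0.3},
    {"slide": [0,0,0.25],"delta_rot": [0,0,0],"hand": 0.3},
    {"slide": [0,0,0.2],"delta_rot": [0,0,0],"hand": 0.3},
    {"slide": [0,0,0],"delta_rot": [0,0,0],"hand": 0.3},
  ],
)

```text
time_s: 20.9
eef_pos: [0.5732, -0.0851, 0.0344]
eef_rot: [-0.001, -0.009, 1.0, 0.0]
wrist_force: [-0.6, -0.7, 0.9]
opening: 0.301
```

Call:
drive_tool(
  deltas=[
    {"slide": [0,0,0],"delta_rot": [0,0,0],"hand": 0.3},
    {"slide": [0,0,0],"delta_rot": [0,0,0],"hand": 0.0},
    {"slide": [0,0,0],"delta_rot": [0,0,0],"hand": 0.0},
    {"slide": [0,0,0],"delta_rot": [0,0,0],"hand": 0.0},
    {"slide": [0,0,0],"delta_rot": [0,0,0],"hand": 0.0},
  ],
)

```text
time_s: 21.52
eef_pos: [0.5748, -0.0857, 0.0364]
eef_rot: [0.001, -0.009, 1.0, -0.0]
wrist_force: [-0.2, -0.4, 4.6]
opening: 0.078
```

Call:
drive_tool(
  deltas=[
    {"slide": [0,0,0],"delta_rot": [0,0,0],"hand": 0.25},
    {"slide": [0,0,0],"delta_rot": [0,0,0],"hand": 0.25},
    {"slide": [0,0,0.05],"delta_rot": [0,0,0],"hand": 0.25},
    {"slide": [0,0,0.05],"delta_rot": [0,0,0],"hand": 0.25},
    {"slide": [0,0,0],"delta_rot": [0,0,0],"hand": 0.25},
  ],
)

```text
time_s: 22.15
eef_pos: [0.5739, -0.0854, 0.0303]
eef_rot: [-0.0, -0.009, 1.0, 0.0]
wrist_force: [0.7, -0.4, 0.0]
opening: 0.251
```

Call:
drive_tool(
  deltas=[
    {"slide": [0,0,0],"delta_rot": [0,0,0],"hand": 0.0},
    {"slide": [0,0,0],"delta_rot": [0,0,0],"hand": 0.0},
    {"slide": [0,0,0],"delta_rot": [0,0,0],"hand": 0.0},
    {"slide": [0,0,0],"delta_rot": [0,0,0],"hand": 0.0},
    {"slide": [0,0,0],"delta_rot": [0,0,0],"hand": 0.0},
  ],
)

```text
time_s: 22.78
eef_pos: [0.5743, -0.0855, 0.0308]
eef_rot: [0.0, -0.009, 1.0, -0.0]
wrist_force: [-1.0, -0.5, -1.3]
opening: 0.076
```

Call:
drive_tool(
  deltas=[
    {"slide": [0,0,-0.2],"delta_rot": [0,0,0],"hand": 0.0},
    {"slide": [0,0,-0.4],"delta_rot": [0,0,0],"hand": 0.0},
    {"slide": [0,0,-0.5],"delta_rot": [0,0,0],"hand": 0.0},
    {"slide": [0,0,-0.5],"delta_rot": [0,0,0],"hand": 0.0},
    {"slide": [0,0,-0.5],"delta_rot": [0,0,0],"hand": 0.0},
  ],
)

```text
time_s: 23.4
eef_pos: [0.5745, -0.0854, 0.1381]
eef_rot: [0.001, -0.009, 1.0, -0.0]
wrist_force: [-0.0, 0.4, -2.8]
opening: 0.08
```

```bash
python3 -c "
from h import *
goto([.573,-.0858,.032],90.8)
shot('scene','p2',(200,120,350,280),4)
import numpy as np
tc=np.array([.6443,.1844]);ty=np.array([-.0204,1.])
print([tc+ty*v for v in(-.138,-.068,.0)])"
```

```text
t 23.4 pos [ 0.5745 -0.0854  0.1381] F [-0.   0.4 -2.8] open 0.08
tool slide now [ 0.032 -0.006  2.123] after turn [ 0.03  -0.007  2.123] turn [-0.0001  0.0004  0.0014]
[array([0.6471152, 0.0464   ]), array([0.6456872, 0.1164   ]), array([0.6443, 0.1844])]
```

View pics/p2.png

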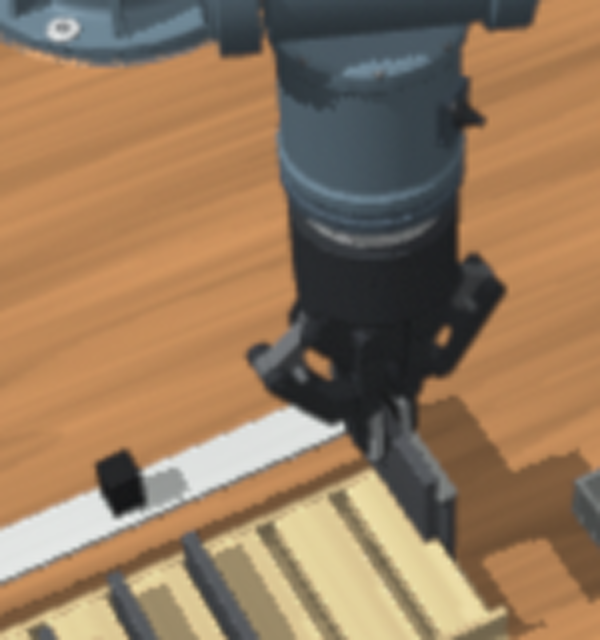

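Call:
drive_tool(
  deltas=[
    {"slide": [-0.29,0.62,0],"delta_rot": [0,0,0],"hand": 0.0},
    {"slide": [-0.29,0.62,0],"delta_rot": [0,0,0],"hand": 0.0},
    {"slide": [-0.29,0.62,0],"delta_rot": [0,0,0],"hand": 0.0},
    {"slide": [-0.29,0.62,0],"delta_rot": [0,0,0],"hand": 0.0},
    {"slide": [-0.29,0.62,0],"delta_rot": [0,0,0],"hand": 0.0},
  ],
)

```text
time_s: 24.08
eef_pos: [0.6443, 0.0719, 0.1364]
eef_rot: [0.0, -0.009, 1.0, 0.0]
wrist_force: [0.1, -0.9, -1.5]
opening: 0.08
```

Call:
drive_tool(
  deltas=[
    {"slide": [0,0,0],"delta_rot": [0.05,0,0],"hand": 0.0},
    {"slide": [0,0,0],"delta_rot": [0.05,0,0],"hand": 0.0},
    {"slide": [0,0,0],"delta_rot": [0.05,0,0],"hand": 0.0},
    {"slide": [0,0,0],"delta_rot": [0.05,0,0],"hand": 0.0},
    {"slide": [0,0,0],"delta_rot": [0.05,0,0],"hand": 0.0},
  ],
)

```text
time_s: 24.7
eef_pos: [0.6444, 0.0718, 0.137]
eef_rot: [0.005, -0.008, 0.923, -0.384]
wrist_force: [-0.2, -0.8, -3.5]
opening: 0.079
```

```bash
python3 -c "
from h import *
goto([.647,.067,.045],91.2,45)
shot('scene','p3',(300,120,500,300),3.3)
goto([.647,.067,.045],91.2,45)"
```

```text
t 24.7 pos [0.6444 0.0718 0.137 ] F [-0.2 -0.8 -3.5] open 0.079
tool slide now [-0.045  1.238  1.365] after turn [-0.05   1.233  1.369] turn [-0.0011  0.0001 -0.0011]
t 24.75 pos [0.6423 0.0735 0.1332] F [-2.9  1.2 -6.3] open 0.083
tool slide now [-0.096  1.166  1.329] after turn [-0.091  1.154  1.341] turn [-0.003  -0.0005  0.0008]
```

View pics/p3.png

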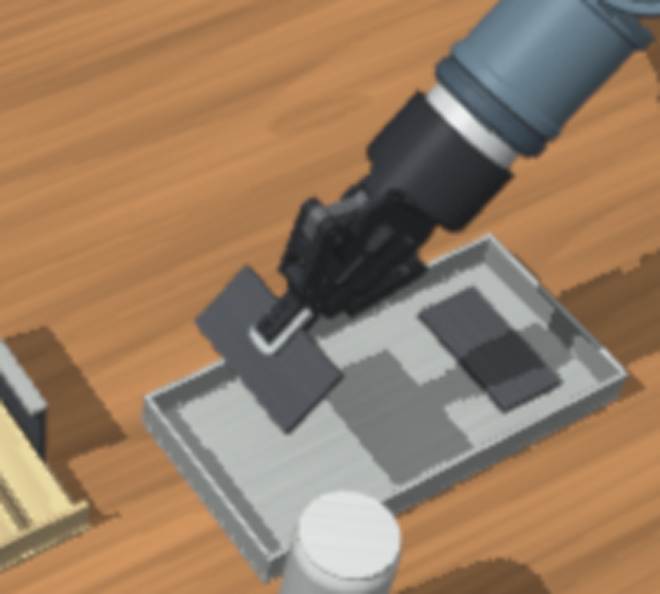

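Call:
drive_tool(
  deltas=[
    {"slide": [-0.015,0.24,0.27],"delta_rot": [0,0,0],"hand": 0.0},
    {"slide": [-0.015,0.24,0.27],"delta_rot": [0,0,0],"hand": 0.0},
    {"slide": [-0.015,0.24,0.27],"delta_rot": [0,0,0],"hand": 0.0},
    {"slide": [-0.015,0.24,0.27],"delta_rot": [0,0,0],"hand": 0.0},
    {"slide": [-0.015,0.22,0.25],"delta_rot": [0,0,0],"hand": 0.0},
  ],
)

```text
time_s: 25.38
eef_pos: [0.6477, 0.065, 0.0458]
eef_rot: [0.003, -0.008, 0.924, -0.383]
wrist_force: [1.0, -0.5, -3.5]
opening: 0.084
```

```bash
python3 -c "
from h import *
goto([.647,.067,.029],91.2,45)
shot('scene','p4',(300,120,500,300),3.3);shot('top','p4t',(160,160,320,260),4)
goto([.647,.067,.029],91.2,45)"
```

```text
t 25.38 pos [0.6477 0.065  0.0458] F [ 1.  -0.5 -3.5] open 0.084
tool slide now [0.014 0.266 0.208] after turn [0.014 0.266 0.208] turn [ 0.0001 -0.0008 -0.0007]
t 25.48 pos [0.6462 0.0649 0.0442] F [-0.5  0.  -3.8] open 0.082
tool slide now [-0.017  0.244  0.184] after turn [-0.016  0.244  0.184] turn [-0.0001 -0.0017  0.0001]
```

View pics/p4.png

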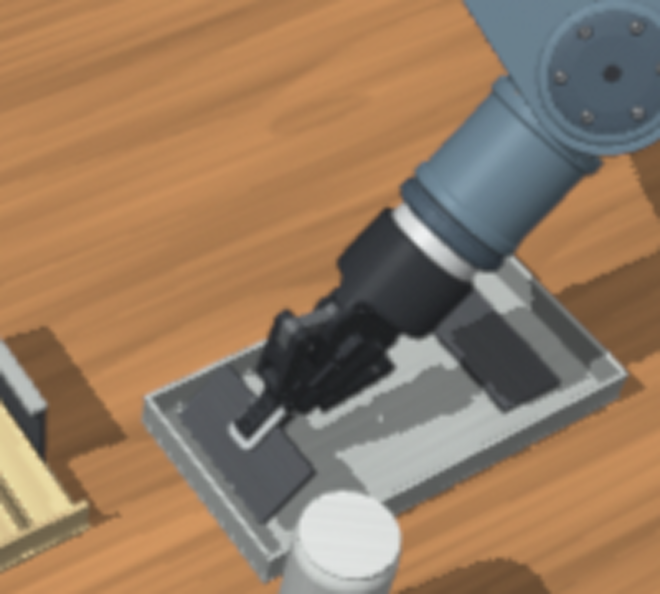

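View pics/p4t.png

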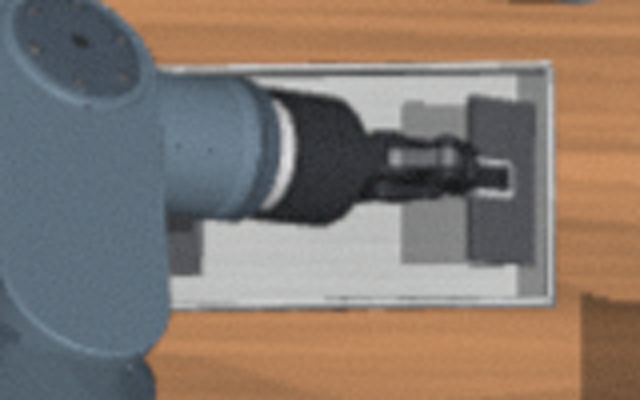

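Call:
drive_tool(
  deltas=[
    {"slide": [0,0.07,0.06],"delta_rot": [0,0,0],"hand": 0.0},
    {"slide": [0,0.07,0.06],"delta_rot": [0,0,0],"hand": 0.0},
    {"slide": [0,0.05,0.04],"delta_rot": [0,0,0],"hand": 0.0},
    {"slide": [0,0,0],"delta_rot": [0,0,0],"hand": 0.0},
    {"slide": [0,0,0],"delta_rot": [0,0,0],"hand": 0.0},
  ],
)

```text
time_s: 26.1
eef_pos: [0.6479, 0.0667, 0.0349]
eef_rot: [0.004, -0.008, 0.924, -0.383]
wrist_force: [-0.3, 0.0, -2.8]
opening: 0.079
```

Call:
drive_tool(
  deltas=[
    {"slide": [0,0.04,0.04],"delta_rot": [0,0,0],"hand": 0.0},
    {"slide": [0,0.03,0.03],"delta_rot": [0,0,0],"hand": 0.0},
    {"slide": [0,0.03,0.03],"delta_rot": [0,0,0],"hand": 0.0},
    {"slide": [0,0,0],"delta_rot": [0,0,0],"hand": 0.0},
    {"slide": [0,0,0],"delta_rot": [0,0,0],"hand": 0.0},
  ],
)

```text
time_s: 26.72
eef_pos: [0.6478, 0.0666, 0.0276]
eef_rot: [0.004, -0.008, 0.924, -0.383]
wrist_force: [-0.2, 0.8, -2.7]
opening: 0.079
```

Call:
drive_tool(
  deltas=[
    {"slide": [0,0,0],"delta_rot": [0,0,0],"hand": 0.17},
    {"slide": [0,0,0],"delta_rot": [0,0,0],"hand": 0.17},
    {"slide": [0,0,-0.2],"delta_rot": [0,0,0],"hand": 0.17},
    {"slide": [0,0,-0.2],"delta_rot": [0,0,0],"hand": 0.17},
    {"slide": [0,0,-0.2],"delta_rot": [0,0,0],"hand": 0.17},
  ],
)

```text
time_s: 27.35
eef_pos: [0.6477, 0.0886, 0.05]
eef_rot: [0.004, -0.008, 0.924, -0.383]
wrist_force: [0.3, -0.3, -0.6]
opening: 0.174
```

Call:
drive_tool(
  deltas=[
    {"slide": [0,0,-0.3],"delta_rot": [0,0,0],"hand": 0.17},
    {"slide": [0,0,-0.5],"delta_rot": [0,0,0],"hand": 0.3},
    {"slide": [0,-0.5,-0.5],"delta_rot": [0,0,0],"hand": 0.3},
    {"slide": [0,0,0],"delta_rot": [-0.05,0,0],"hand": 0.3},
    {"slide": [0,0,0],"delta_rot": [-0.05,0,0],"hand": 0.3},
  ],
)

```text
time_s: 27.98
eef_pos: [0.6475, 0.118, 0.1141]
eef_rot: [0.004, -0.01, 0.973, -0.231]
wrist_force: [0.1, 0.2, -0.4]
opening: 0.303
```

```bash
python3 -c "
from h import *
goto([.573,-.1752,.13],90.8)
shot('scene','p5',(300,120,500,300),3.3);shot('top','p5t',(160,160,320,260),4)"
```

```text
t 27.98 pos [0.6475 0.118  0.1141] F [ 0.1  0.2 -0.4] open 0.303
tool slide now [ 1.61  -5.354  2.334] after turn [ 1.572 -5.843 -0.318] turn [-0.1484  0.0013  0.0019]
```

View pics/p5.png

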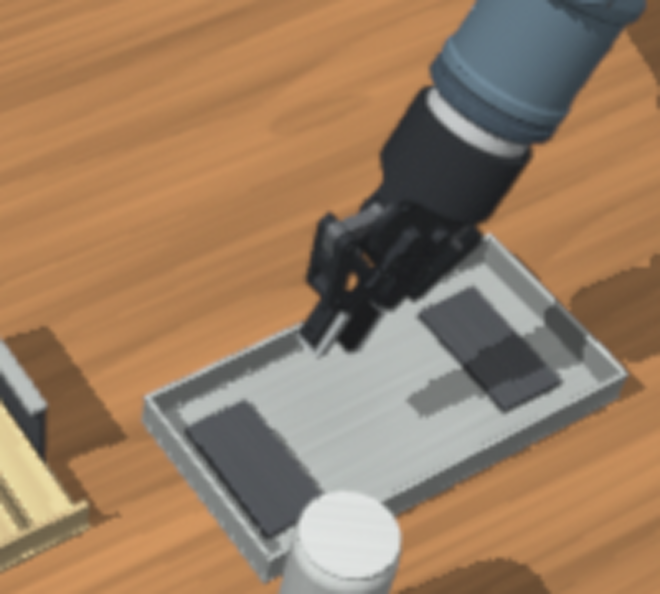

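View pics/p5t.png

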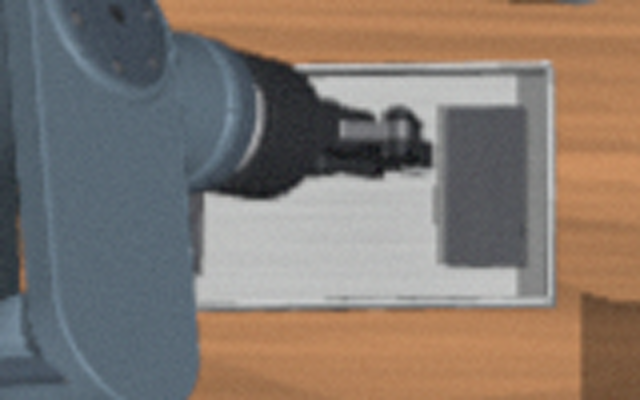

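Call:
drive_tool(
  deltas=[
    {"slide": [0,0,0],"delta_rot": [-0.05,0,0],"hand": 0.3},
    {"slide": [0,0,0],"delta_rot": [-0.05,0,0],"hand": 0.3},
    {"slide": [0,0,0],"delta_rot": [-0.0485,0,0.002],"hand": 0.3},
    {"slide": [0.2,-0.73,-0.3],"delta_rot": [0,0,0],"hand": 0.3},
    {"slide": [0.2,-0.73,0],"delta_rot": [0,0,0],"hand": 0.3},
  ],
)

```text
time_s: 28.7
eef_pos: [0.6276, 0.0423, 0.1285]
eef_rot: [-0.0, -0.007, 1.0, -0.004]
wrist_force: [0.6, 0.3, -0.7]
opening: 0.3
```

Call:
drive_tool(
  deltas=[
    {"slide": [0.2,-0.73,0],"delta_rot": [0,0,0],"hand": 0.3},
    {"slide": [0.2,-0.73,0],"delta_rot": [0,0,0],"hand": 0.3},
    {"slide": [0.2,-0.73,0],"delta_rot": [0,0,0],"hand": 0.3},
    {"slide": [0.2,-0.73,0],"delta_rot": [0,0,0],"hand": 0.3},
    {"slide": [0.2,-0.73,0],"delta_rot": [0,0,0],"hand": 0.3},
  ],
)

```text
time_s: 29.32
eef_pos: [0.579, -0.1404, 0.128]
eef_rot: [-0.002, -0.007, 1.0, -0.003]
wrist_force: [0.8, 0.6, 0.7]
opening: 0.298
```

```bash
python3 -c "
from h import *
c=ctrl.camera('scene')
goto([.5735,-.1752,.065],90.8)"
```

```text
t 29.38 pos [ 0.5782 -0.1448  0.1281] F [-0.1 -3.3  0.2] open 0.299
tool slide now [ 0.096 -0.597  1.268] after turn [ 0.103 -0.608  1.262] turn [-0.0027 -0.0012 -0.0008]
```

Call:
drive_tool(
  deltas=[
    {"slide": [0.08,-0.3,0],"delta_rot": [-0.0025,0,0],"hand": 0.3},
    {"slide": [0,-0.25,0],"delta_rot": [0,0,0],"hand": 0.3},
    {"slide": [0,0,0.4],"delta_rot": [0,0,0],"hand": 0.3},
    {"slide": [0,0,0.4],"delta_rot": [0,0,0],"hand": 0.3},
    {"slide": [0,0,0.3],"delta_rot": [0,0,0],"hand": 0.3},
  ],
)

```text
time_s: 30.0
eef_pos: [0.5751, -0.1662, 0.071]
eef_rot: [-0.001, -0.006, 1.0, 0.002]
wrist_force: [-0.5, -0.5, -0.1]
opening: 0.3
```

```bash
python3 -c "
from h import *
shot('scene','q1',(180,150,330,310),4)
goto([.5735,-.1752,.0305],90.8)"
```

```text
t 30.05 pos [ 0.5741 -0.1658  0.0692] F [-1.9 -0.4 -1.9] open 0.297
tool slide now [ 0.011 -0.192  0.773] after turn [ 0.015 -0.187  0.774] turn [ 0.0019 -0.0015 -0.0004]
```

View pics/q1.png

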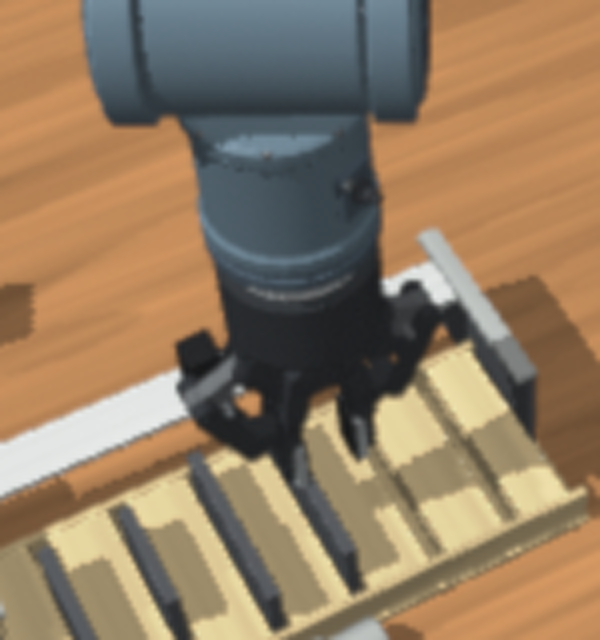

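Call:
drive_tool(
  deltas=[
    {"slide": [0,-0.15,0],"delta_rot": [0,0,0],"hand": 0.3},
    {"slide": [0,0,0],"delta_rot": [0,0,0],"hand": 0.3},
    {"slide": [0,0,0],"delta_rot": [0,0,0],"hand": 0.3},
    {"slide": [0,0,0],"delta_rot": [0,0,0],"hand": 0.3},
    {"slide": [0,0,0],"delta_rot": [0,0,0],"hand": 0.3},
  ],
)

```text
time_s: 30.68
eef_pos: [0.5765, -0.175, 0.0739]
eef_rot: [0.0, -0.006, 1.0, 0.001]
wrist_force: [0.1, 1.3, -0.6]
opening: 0.304
```

Need z 0.0305, so 0.87 of a unit down.

Call:
drive_tool(
  deltas=[
    {"slide": [0.04,0,0.25],"delta_rot": [0,0,0],"hand": 0.3},
    {"slide": [0,0,0.25],"delta_rot": [0,0,0],"hand": 0.3},
    {"slide": [0,0,0.25],"delta_rot": [0,0,0],"hand": 0.3},
    {"slide": [0,0,0.1],"delta_rot": [0,0,0],"hand": 0.3},
    {"slide": [0,0,0],"delta_rot": [0,0,0],"hand": 0.3},
  ],
)

```text
time_s: 31.3
eef_pos: [0.574, -0.1747, 0.0304]
eef_rot: [-0.0, -0.006, 1.0, 0.002]
wrist_force: [0.6, -0.6, -0.4]
opening: 0.299
```

Call:
drive_tool(
  deltas=[
    {"slide": [0,0,0],"delta_rot": [0,0,0],"hand": 0.0},
    {"slide": [0,0,0],"delta_rot": [0,0,0],"hand": 0.0},
    {"slide": [0,0,0],"delta_rot": [0,0,0],"hand": 0.0},
    {"slide": [0,0,0],"delta_rot": [0,0,0],"hand": 0.0},
    {"slide": [0,0,0],"delta_rot": [0,0,0],"hand": 0.0},
  ],
)

```text
time_s: 31.92
eef_pos: [0.5748, -0.1751, 0.0316]
eef_rot: [0.001, -0.006, 1.0, 0.001]
wrist_force: [1.7, 0.0, 2.8]
opening: 0.084
```

Call:
drive_tool(
  deltas=[
    {"slide": [0,0,-0.2],"delta_rot": [0,0,0],"hand": 0.0},
    {"slide": [0,0,-0.4],"delta_rot": [0,0,0],"hand": 0.0},
    {"slide": [0,0,-0.5],"delta_rot": [0,0,0],"hand": 0.0},
    {"slide": [0,0,-0.5],"delta_rot": [0,0,0],"hand": 0.0},
    {"slide": [0,0,-0.5],"delta_rot": [0,0,0],"hand": 0.0},
  ],
)

```text
time_s: 32.55
eef_pos: [0.5743, -0.1748, 0.1382]
eef_rot: [0.0, -0.006, 1.0, 0.002]
wrist_force: [0.7, 0.2, -3.5]
opening: 0.082
```

Call:
drive_tool(
  deltas=[
    {"slide": [-0.14,0.62,0],"delta_rot": [0,0,0],"hand": 0.0},
    {"slide": [-0.14,0.62,0],"delta_rot": [0,0,0],"hand": 0.0},
    {"slide": [-0.14,0.62,0],"delta_rot": [0,0,0],"hand": 0.0},
    {"slide": [-0.14,0.62,0],"delta_rot": [0,0,0],"hand": 0.0},
    {"slide": [-0.14,0.62,0],"delta_rot": [0,0,0],"hand": 0.0},
  ],
)

```text
time_s: 33.17
eef_pos: [0.6075, -0.0184, 0.138]
eef_rot: [0.001, -0.006, 1.0, 0.002]
wrist_force: [0.1, -0.1, -3.4]
opening: 0.081
```

Call:
drive_tool(
  deltas=[
    {"slide": [-0.14,0.62,0],"delta_rot": [0,0,0],"hand": 0.0},
    {"slide": [-0.14,0.62,0],"delta_rot": [0,0,0],"hand": 0.0},
    {"slide": [-0.14,0.62,0],"delta_rot": [0,0,0],"hand": 0.0},
    {"slide": [-0.14,0.62,0],"delta_rot": [0,0,0],"hand": 0.0},
    {"slide": [-0.14,0.62,0],"delta_rot": [0,0,0],"hand": 0.0},
  ],
)

```text
time_s: 33.8
eef_pos: [0.6405, 0.137, 0.1385]
eef_rot: [0.0, -0.006, 1.0, 0.002]
wrist_force: [-0.0, 0.2, -2.9]
opening: 0.077
```

Call:
drive_tool(
  deltas=[
    {"slide": [0,0,0],"delta_rot": [0.05,0,0],"hand": 0.0},
    {"slide": [0,0,0],"delta_rot": [0.05,0,0],"hand": 0.0},
    {"slide": [0,0,0],"delta_rot": [0.05,0,0],"hand": 0.0},
    {"slide": [0,0,0],"delta_rot": [0.05,0,0],"hand": 0.0},
    {"slide": [0,0,0],"delta_rot": [0.05,0,0],"hand": 0.0},
  ],
)

```text
time_s: 34.42
eef_pos: [0.6408, 0.1367, 0.1392]
eef_rot: [0.004, -0.005, 0.924, -0.383]
wrist_force: [0.4, 0.4, -3.4]
opening: 0.078
```

```bash
python3 -c "
from h import *
shot('scene','q3',(300,120,500,300),3.3)
goto([.646,.135,.045],91.2,45)"
```

```text
t 34.48 pos [0.6386 0.1382 0.1352] F [-3.6  1.1 -6.3] open 0.08
tool slide now [-0.152  1.236  1.314] after turn [-0.147  1.227  1.323] turn [-0.0022 -0.0021 -0.0009]
```

View pics/q3.png

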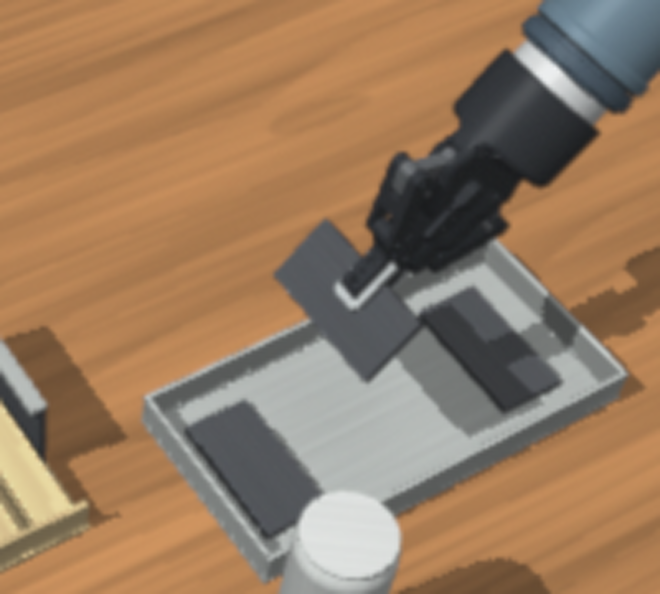

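Call:
drive_tool(
  deltas=[
    {"slide": [-0.02,0.27,0.28],"delta_rot": [0,0,0],"hand": 0.0},
    {"slide": [-0.02,0.27,0.28],"delta_rot": [0,0,0],"hand": 0.0},
    {"slide": [-0.02,0.26,0.27],"delta_rot": [0,0,0],"hand": 0.0},
    {"slide": [-0.02,0.26,0.27],"delta_rot": [0,0,0],"hand": 0.0},
    {"slide": [-0.02,0.24,0.25],"delta_rot": [0,0,0],"hand": 0.0},
  ],
)

```text
time_s: 35.1
eef_pos: [0.6457, 0.1336, 0.0421]
eef_rot: [0.002, -0.005, 0.925, -0.381]
wrist_force: [1.0, 0.1, -3.0]
opening: 0.081
```

Call:
drive_tool(
  deltas=[
    {"slide": [0,0.07,0.07],"delta_rot": [0,0,0],"hand": 0.0},
    {"slide": [0,0.05,0.05],"delta_rot": [0,0,0],"hand": 0.0},
    {"slide": [0,0,0],"delta_rot": [0,0,0],"hand": 0.0},
    {"slide": [0,0,0],"delta_rot": [0,0,0],"hand": 0.0},
    {"slide": [0,0,0],"delta_rot": [0,0,0],"hand": 0.0},
  ],
)

```text
time_s: 35.72
eef_pos: [0.646, 0.1344, 0.0356]
eef_rot: [0.003, -0.005, 0.925, -0.381]
wrist_force: [0.3, 0.0, -2.0]
opening: 0.079
```

Call:
drive_tool(
  deltas=[
    {"slide": [0,0.05,0.05],"delta_rot": [0,0,0],"hand": 0.0},
    {"slide": [0,0.05,0.05],"delta_rot": [0,0,0],"hand": 0.0},
    {"slide": [0,0,0],"delta_rot": [0,0,0],"hand": 0.0},
    {"slide": [0,0,0],"delta_rot": [0,0,0],"hand": 0.0},
    {"slide": [0,0,0],"delta_rot": [0,0,0],"hand": 0.0},
  ],
)

```text
time_s: 36.35
eef_pos: [0.6457, 0.1343, 0.028]
eef_rot: [0.003, -0.005, 0.924, -0.381]
wrist_force: [-0.6, 0.2, -2.9]
opening: 0.08
```

Call:
drive_tool(
  deltas=[
    {"slide": [0,0,0],"delta_rot": [0,0,0],"hand": 0.17},
    {"slide": [0,0,0],"delta_rot": [0,0,0],"hand": 0.17},
    {"slide": [0,0,-0.2],"delta_rot": [0,0,0],"hand": 0.17},
    {"slide": [0,0,-0.2],"delta_rot": [0,0,0],"hand": 0.17},
    {"slide": [0,0,-0.2],"delta_rot": [0,0,0],"hand": 0.17},
  ],
)

```text
time_s: 36.98
eef_pos: [0.6457, 0.1562, 0.0503]
eef_rot: [0.003, -0.005, 0.924, -0.381]
wrist_force: [-0.0, -0.2, 0.3]
opening: 0.17
```

Call:
drive_tool(
  deltas=[
    {"slide": [0,0,-0.3],"delta_rot": [0,0,0],"hand": 0.17},
    {"slide": [0,0,-0.5],"delta_rot": [0,0,0],"hand": 0.3},
    {"slide": [0,-0.5,-0.5],"delta_rot": [0,0,0],"hand": 0.3},
    {"slide": [0,0,0],"delta_rot": [-0.05,0,0],"hand": 0.3},
    {"slide": [0,0,0],"delta_rot": [-0.05,0,0],"hand": 0.3},
  ],
)

```text
time_s: 37.6
eef_pos: [0.6456, 0.1854, 0.1145]
eef_rot: [0.003, -0.007, 0.973, -0.229]
wrist_force: [0.0, -0.2, -0.2]
opening: 0.297
```

```bash
python3 -c "
from h import *
goto([.574,-.2195,.13],90.8)
shot('scene','q5',(300,120,500,300),3.3)"
```

```text
t 37.6 pos [0.6456 0.1854 0.1145] F [ 0.  -0.2 -0.2] open 0.297
tool slide now [ 1.547 -7.367  3.325] after turn [ 1.545 -8.077 -0.309] turn [-1.473e-01  1.000e-03 -1.000e-04]
```

View pics/q5.png

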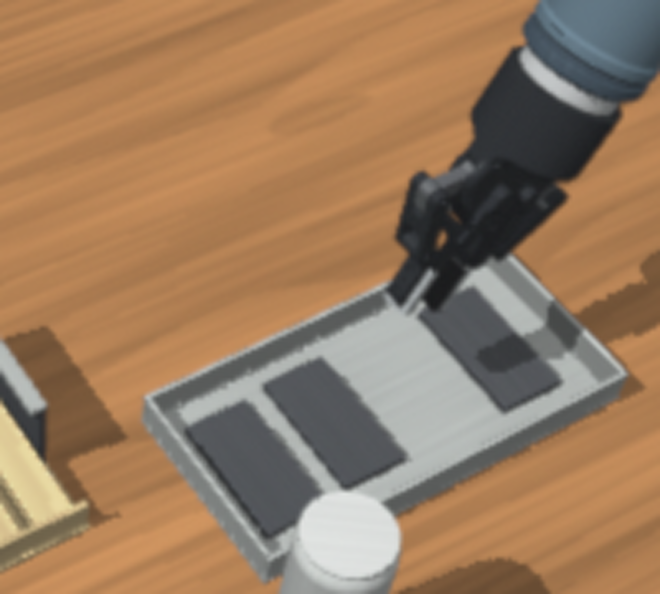

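Call:
drive_tool(
  deltas=[
    {"slide": [0,0,0],"delta_rot": [-0.05,0,0],"hand": 0.3},
    {"slide": [0,0,0],"delta_rot": [-0.05,0,0],"hand": 0.3},
    {"slide": [0,0,0],"delta_rot": [-0.0475,0,0],"hand": 0.3},
    {"slide": [0.14,-0.73,-0.3],"delta_rot": [0,0,0],"hand": 0.3},
    {"slide": [0.14,-0.73,0],"delta_rot": [0,0,0],"hand": 0.3},
  ],
)

```text
time_s: 38.28
eef_pos: [0.6326, 0.1095, 0.1301]
eef_rot: [0.001, -0.007, 1.0, -0.003]
wrist_force: [0.4, -1.3, -0.3]
opening: 0.3
```

Call:
drive_tool(
  deltas=[
    {"slide": [0.14,-0.73,0],"delta_rot": [0,0,0],"hand": 0.3},
    {"slide": [0.14,-0.73,0],"delta_rot": [0,0,0],"hand": 0.3},
    {"slide": [0.14,-0.73,0],"delta_rot": [0,0,0],"hand": 0.3},
    {"slide": [0.14,-0.73,0],"delta_rot": [0,0,0],"hand": 0.3},
    {"slide": [0.14,-0.73,0],"delta_rot": [0,0,0],"hand": 0.3},
  ],
)

```text
time_s: 38.9
eef_pos: [0.5988, -0.0733, 0.1295]
eef_rot: [-0.0, -0.007, 1.0, -0.003]
wrist_force: [0.3, -1.0, 1.0]
opening: 0.302
```

Call:
drive_tool(
  deltas=[
    {"slide": [0.14,-0.73,0],"delta_rot": [0,0,0],"hand": 0.3},
    {"slide": [0.14,-0.73,0],"delta_rot": [0,0,0],"hand": 0.3},
    {"slide": [0.14,-0.73,0],"delta_rot": [0,0,0],"hand": 0.3},
    {"slide": [0,0,0],"delta_rot": [0,0,0],"hand": 0.3},
    {"slide": [0,0,0],"delta_rot": [0,0,0],"hand": 0.3},
  ],
)

```text
time_s: 39.52
eef_pos: [0.5795, -0.1817, 0.1297]
eef_rot: [-0.0, -0.006, 1.0, -0.002]
wrist_force: [0.7, 0.6, -0.6]
opening: 0.303
```

```bash
python3 -c "
from h import *
goto([.5745,-.2195,.07],90.8)"
```

```text
t 39.52 pos [ 0.5795 -0.1817  0.1297] F [ 0.7  0.6 -0.6] open 0.303
tool slide now [ 0.108 -0.749  1.198] after turn [ 0.11  -0.754  1.194] turn [-0.0015 -0.0001 -0.0005]
```

Call:
drive_tool(
  deltas=[
    {"slide": [0.1,-0.38,0],"delta_rot": [-0.0015,0,0],"hand": 0.3},
    {"slide": [0,-0.37,0],"delta_rot": [0,0,0],"hand": 0.3},
    {"slide": [0,0,0.4],"delta_rot": [0,0,0],"hand": 0.3},
    {"slide": [0,0,0.4],"delta_rot": [0,0,0],"hand": 0.3},
    {"slide": [0,0,0.3],"delta_rot": [0,0,0],"hand": 0.3},
  ],
)

```text
time_s: 40.15
eef_pos: [0.5737, -0.2187, 0.0718]
eef_rot: [-0.001, -0.006, 1.0, 0.001]
wrist_force: [-0.4, 0.2, -1.1]
opening: 0.303
```

Call:
drive_tool(
  deltas=[
    {"slide": [0,0,0],"delta_rot": [0,0,0],"hand": 0.3},
    {"slide": [0,0,0],"delta_rot": [0,0,0],"hand": 0.3},
    {"slide": [0,0,0],"delta_rot": [0,0,0],"hand": 0.3},
    {"slide": [0,0,0],"delta_rot": [0,0,0],"hand": 0.3},
    {"slide": [0,0,0],"delta_rot": [0,0,0],"hand": 0.3},
  ],
)

```text
time_s: 40.78
eef_pos: [0.5751, -0.22, 0.0751]
eef_rot: [0.001, -0.006, 1.0, -0.0]
wrist_force: [0.4, -0.0, 0.7]
opening: 0.302
```

```bash
python3 -c "
from h import *
goto([.5745,-.2195,.0305],90.8)
shot('scene','r1',(180,150,330,310),4)"
```

```text
t 40.77 pos [ 0.5751 -0.22    0.0751] F [ 0.4 -0.   0.7] open 0.302
tool slide now [0.013 0.01  0.892] after turn [0.012 0.009 0.892] turn [-0.0001  0.0003 -0.0006]
```

View pics/r1.png

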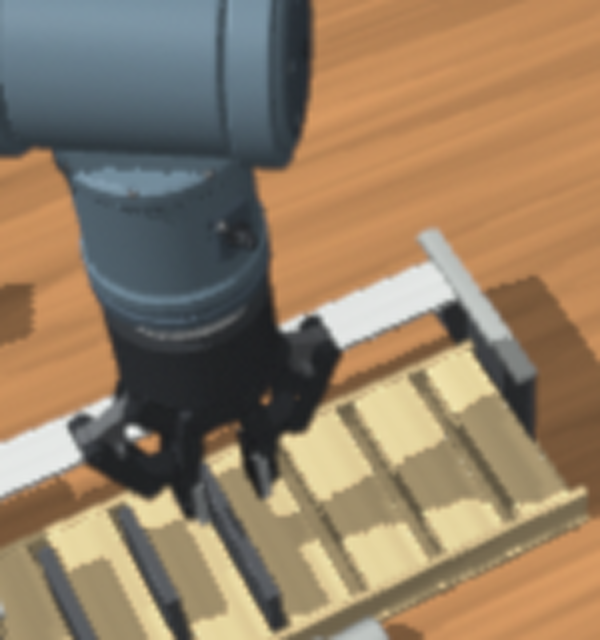

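Call:
drive_tool(
  deltas=[
    {"slide": [0,0,0.25],"delta_rot": [0,0,0],"hand": 0.3},
    {"slide": [0,0,0.25],"delta_rot": [0,0,0],"hand": 0.3},
    {"slide": [0,0,0.25],"delta_rot": [0,0,0],"hand": 0.3},
    {"slide": [0,0,0.13],"delta_rot": [0,0,0],"hand": 0.3},
    {"slide": [0,0,0],"delta_rot": [0,0,0],"hand": 0.3},
  ],
)

```text
time_s: 41.45
eef_pos: [0.5744, -0.2195, 0.0297]
eef_rot: [-0.0, -0.006, 1.0, 0.0]
wrist_force: [-0.8, -0.2, 0.9]
opening: 0.302
```

Call:
drive_tool(
  deltas=[
    {"slide": [0,0,0],"delta_rot": [0,0,0],"hand": 0.0},
    {"slide": [0,0,0],"delta_rot": [0,0,0],"hand": 0.0},
    {"slide": [0,0,0],"delta_rot": [0,0,0],"hand": 0.0},
    {"slide": [0,0,0],"delta_rot": [0,0,0],"hand": 0.0},
    {"slide": [0,0,0],"delta_rot": [0,0,0],"hand": 0.0},
  ],
)

```text
time_s: 42.08
eef_pos: [0.5753, -0.22, 0.0311]
eef_rot: [0.001, -0.006, 1.0, -0.0]
wrist_force: [0.5, 0.0, 0.6]
opening: 0.079
```

Call:
drive_tool(
  deltas=[
    {"slide": [0,0,-0.2],"delta_rot": [0,0,0],"hand": 0.0},
    {"slide": [0,0,-0.4],"delta_rot": [0,0,0],"hand": 0.0},
    {"slide": [0,0,-0.5],"delta_rot": [0,0,0],"hand": 0.0},
    {"slide": [0,0,-0.5],"delta_rot": [0,0,0],"hand": 0.0},
    {"slide": [0,0,-0.5],"delta_rot": [0,0,0],"hand": 0.0},
  ],
)

```text
time_s: 42.7
eef_pos: [0.5748, -0.2193, 0.1378]
eef_rot: [0.0, -0.006, 1.0, 0.0]
wrist_force: [0.2, -0.1, -3.5]
opening: 0.082
```

```bash
python3 -c "
from h import *
goto([.6445,.2005,.138],91.2)"
```

```text
t 42.7 pos [ 0.5748 -0.2193  0.1378] F [ 0.2 -0.1 -3.5] open 0.082
tool slide now [-1.495e+00  8.379e+00  2.000e-03] after turn [-1.569e+00  8.365e+00 -4.000e-03] turn [ 0.0002  0.0003 -0.0028]
```

Call:
drive_tool(
  deltas=[
    {"slide": [-0.15,0.84,0],"delta_rot": [0,0,-0.0025],"hand": 0.0},
    {"slide": [-0.16,0.84,0],"delta_rot": [0,0,0],"hand": 0.0},
    {"slide": [-0.16,0.84,0],"delta_rot": [0,0,0],"hand": 0.0},
    {"slide": [-0.16,0.84,0],"delta_rot": [0,0,0],"hand": 0.0},
    {"slide": [-0.16,0.84,0],"delta_rot": [0,0,0],"hand": 0.0},
  ],
)

```text
time_s: 43.32
eef_pos: [0.6105, -0.0073, 0.1371]
eef_rot: [0.0, -0.01, 1.0, 0.0]
wrist_force: [0.2, -0.2, -2.9]
opening: 0.082
```

Call:
drive_tool(
  deltas=[
    {"slide": [-0.16,0.83,0],"delta_rot": [0,0,0],"hand": 0.0},
    {"slide": [-0.16,0.83,0],"delta_rot": [0,0,0],"hand": 0.0},
    {"slide": [-0.16,0.83,0],"delta_rot": [0,0,0],"hand": 0.0},
    {"slide": [-0.16,0.83,0],"delta_rot": [0,0,0],"hand": 0.0},
    {"slide": [-0.16,0.83,0],"delta_rot": [0,0,0],"hand": 0.0},
  ],
)

```text
time_s: 43.95
eef_pos: [0.6461, 0.2009, 0.1371]
eef_rot: [0.0, -0.01, 1.0, 0.0]
wrist_force: [0.1, -0.5, -3.5]
opening: 0.076
```

Call:
drive_tool(
  deltas=[
    {"slide": [0,0,0],"delta_rot": [0.05,0,0],"hand": 0.0},
    {"slide": [0,0,0],"delta_rot": [0.05,0,0],"hand": 0.0},
    {"slide": [0,0,0],"delta_rot": [0.05,0,0],"hand": 0.0},
    {"slide": [0,0,0],"delta_rot": [0.05,0,0],"hand": 0.0},
    {"slide": [0,0,0],"delta_rot": [0.05,0,0],"hand": 0.0},
  ],
)

```text
time_s: 44.58
eef_pos: [0.6464, 0.2004, 0.1378]
eef_rot: [0.005, -0.008, 0.923, -0.384]
wrist_force: [0.6, -1.0, -3.5]
opening: 0.08
```

```bash
python3 -c "
from h import *
goto([.6445,.2005,.045],91.2,45)
shot('scene','r3',(300,80,500,300),2.7)"
```

```text
t 44.58 pos [0.6464 0.2004 0.1378] F [ 0.6 -1.  -3.5] open 0.08
tool slide now [0.043 1.318 1.305] after turn [0.037 1.314 1.309] turn [-0.0009  0.0003 -0.001 ]
```

View pics/r3.png

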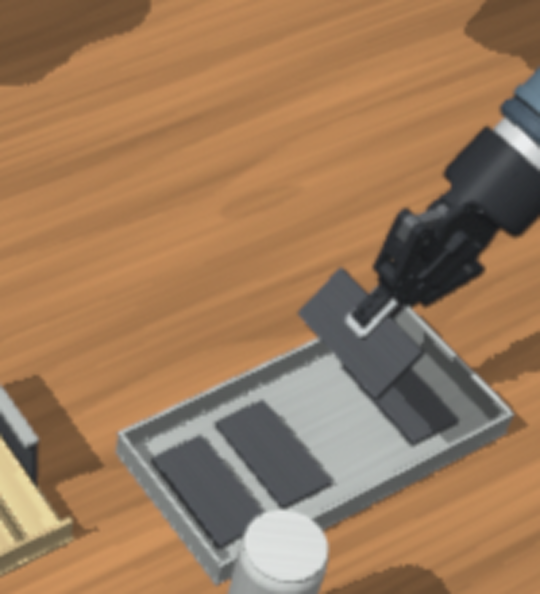

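Call:
drive_tool(
  deltas=[
    {"slide": [0,0.27,0.27],"delta_rot": [0,0,0],"hand": 0.0},
    {"slide": [0,0.27,0.27],"delta_rot": [0,0,0],"hand": 0.0},
    {"slide": [0,0.26,0.26],"delta_rot": [0,0,0],"hand": 0.0},
    {"slide": [0,0.26,0.26],"delta_rot": [0,0,0],"hand": 0.0},
    {"slide": [0,0.24,0.24],"delta_rot": [0,0,0],"hand": 0.0},
  ],
)

```text
time_s: 45.25
eef_pos: [0.6464, 0.1986, 0.0426]
eef_rot: [0.004, -0.009, 0.924, -0.383]
wrist_force: [-0.4, 0.7, -3.1]
opening: 0.08
```

Call:
drive_tool(
  deltas=[
    {"slide": [0,0.07,0.07],"delta_rot": [0,0,0],"hand": 0.0},
    {"slide": [0,0.05,0.05],"delta_rot": [0,0,0],"hand": 0.0},
    {"slide": [0,0,0],"delta_rot": [0,0,0],"hand": 0.0},
    {"slide": [0,0,0],"delta_rot": [0,0,0],"hand": 0.0},
    {"slide": [0,0,0],"delta_rot": [0,0,0],"hand": 0.0},
  ],
)

```text
time_s: 45.88
eef_pos: [0.6467, 0.1993, 0.0359]
eef_rot: [0.004, -0.009, 0.924, -0.382]
wrist_force: [-1.1, 0.6, -3.0]
opening: 0.08
```

```bash
python3 -c "
from h import *
goto([.6445,.2005,.028],91.2,45)
shot('scene','r4',(300,120,500,300),3.3)"
```

```text
t 45.88 pos [0.6467 0.1993 0.0359] F [-1.1  0.6 -3. ] open 0.08
tool slide now [0.044 0.129 0.094] after turn [0.044 0.129 0.094] turn [ 0.0001  0.0001 -0.0005]
```

View pics/r4.png

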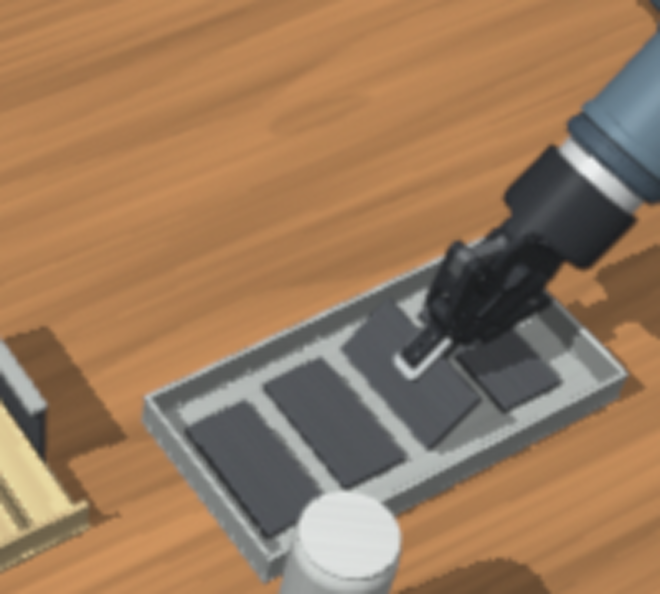

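The third blank is tilted in the gap and clear of both neighbours. Lowering and releasing.

Call:
drive_tool(
  deltas=[
    {"slide": [0,0.05,0.05],"delta_rot": [0,0,0],"hand": 0.0},
    {"slide": [0,0.05,0.05],"delta_rot": [0,0,0],"hand": 0.0},
    {"slide": [0,0,0],"delta_rot": [0,0,0],"hand": 0.0},
    {"slide": [0,0,0],"delta_rot": [0,0,0],"hand": 0.0},
    {"slide": [0,0,0],"delta_rot": [0,0,0],"hand": 0.0},
  ],
)

```text
time_s: 46.55
eef_pos: [0.6465, 0.1991, 0.0283]
eef_rot: [0.004, -0.009, 0.924, -0.383]
wrist_force: [-0.2, -0.4, -3.3]
opening: 0.085
```

Call:
drive_tool(
  deltas=[
    {"slide": [0,0,0],"delta_rot": [0,0,0],"hand": 0.17},
    {"slide": [0,0,0],"delta_rot": [0,0,0],"hand": 0.17},
    {"slide": [0,0,-0.2],"delta_rot": [0,0,0],"hand": 0.17},
    {"slide": [0,0,-0.2],"delta_rot": [0,0,0],"hand": 0.17},
    {"slide": [0,0,-0.2],"delta_rot": [0,0,0],"hand": 0.17},
  ],
)

```text
time_s: 47.18
eef_pos: [0.6464, 0.2211, 0.0507]
eef_rot: [0.005, -0.009, 0.924, -0.383]
wrist_force: [-0.5, -0.3, 0.0]
opening: 0.171
```

Call:
drive_tool(
  deltas=[
    {"slide": [0,0,-0.3],"delta_rot": [0,0,0],"hand": 0.17},
    {"slide": [0,0,-0.5],"delta_rot": [0,0,0],"hand": 0.3},
    {"slide": [0,-0.5,-0.5],"delta_rot": [0,0,0],"hand": 0.3},
    {"slide": [0,0,0],"delta_rot": [-0.05,0,0],"hand": 0.3},
    {"slide": [0,0,0],"delta_rot": [-0.05,0,0],"hand": 0.3},
  ],
)

```text
time_s: 47.8
eef_pos: [0.6459, 0.2505, 0.1148]
eef_rot: [0.004, -0.01, 0.973, -0.231]
wrist_force: [0.4, -1.3, -0.9]
opening: 0.303
```

Call:
drive_tool(
  deltas=[
    {"slide": [0,0,0],"delta_rot": [-0.05,0,0],"hand": 0.4},
    {"slide": [0,0,0],"delta_rot": [-0.05,0,0],"hand": 0.4},
    {"slide": [0,0,0],"delta_rot": [-0.049,0,0],"hand": 0.4},
    {"slide": [0.3,-0.8,-0.3],"delta_rot": [0,0,0],"hand": 0.4},
    {"slide": [0.3,-0.8,-0.3],"delta_rot": [0,0,0],"hand": 0.4},
  ],
)

```text
time_s: 48.42
eef_pos: [0.6168, 0.1671, 0.1446]
eef_rot: [0.001, -0.01, 1.0, -0.002]
wrist_force: [0.1, -0.3, 0.8]
opening: 0.398
```

```bash
python3 -c "
from h import *
goto([.491,-.198,.13],90.8)
shot('scene','r5',(150,120,500,360),2.2);shot('top','r5t',(160,160,480,400),2.5)"
```

```text
t 48.42 pos [0.6168 0.1671 0.1446] F [ 0.1 -0.3  0.8] open 0.398
tool slide now [ 2.666 -7.247  0.314] after turn [ 2.617 -7.266  0.292] turn [-0.0011  0.0003  0.0022]
```

View pics/r5.png

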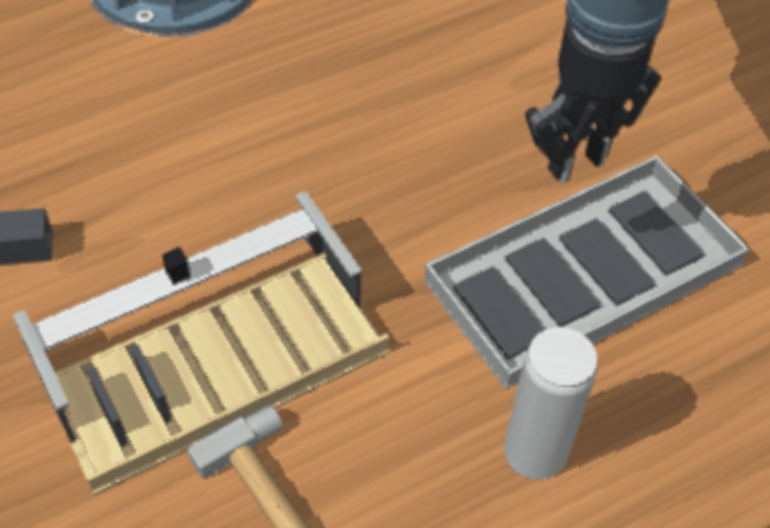

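View pics/r5t.png

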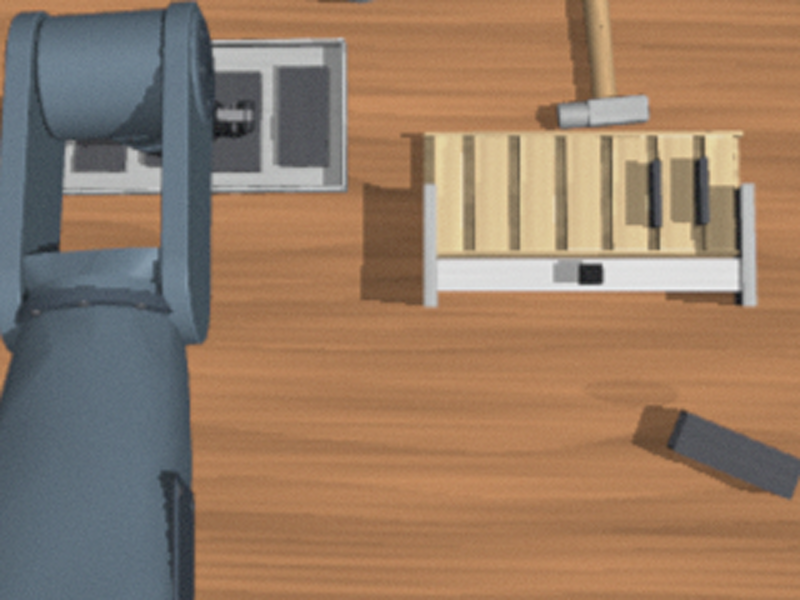

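All four blanks lie flat in the tray and the two short plates stand in the rack. Time to close the bar.

Call:
drive_tool(
  deltas=[
    {"slide": [0.26,-0.73,0],"delta_rot": [0,0,0.002],"hand": 0.45},
    {"slide": [0.26,-0.73,0],"delta_rot": [-0.001,0,0],"hand": 0.45},
    {"slide": [0.26,-0.73,0],"delta_rot": [0,0,0],"hand": 0.45},
    {"slide": [0.26,-0.73,0],"delta_rot": [0,0,0],"hand": 0.45},
    {"slide": [0.26,-0.73,0],"delta_rot": [0,0,0],"hand": 0.45},
  ],
)

```text
time_s: 49.15
eef_pos: [0.5548, -0.0157, 0.1443]
eef_rot: [0.001, -0.008, 1.0, -0.0]
wrist_force: [-0.6, -0.1, 0.5]
opening: 0.45
```

Call:
drive_tool(
  deltas=[
    {"slide": [0.26,-0.73,0],"delta_rot": [0,0,0],"hand": 0.45},
    {"slide": [0.26,-0.73,0],"delta_rot": [0,0,0],"hand": 0.45},
    {"slide": [0.26,-0.73,0],"delta_rot": [0,0,0],"hand": 0.45},
    {"slide": [0.26,-0.73,0],"delta_rot": [0,0,0],"hand": 0.45},
    {"slide": [0.26,-0.63,0],"delta_rot": [0,0,0],"hand": 0.45},
  ],
)

```text
time_s: 49.78
eef_pos: [0.4925, -0.1947, 0.1443]
eef_rot: [0.001, -0.007, 1.0, -0.0]
wrist_force: [-0.2, 0.4, 0.2]
opening: 0.453
```

Call:
drive_tool(
  deltas=[
    {"slide": [0,0,0],"delta_rot": [0,0,0],"hand": 0.45},
    {"slide": [0,0,0],"delta_rot": [0,0,0],"hand": 0.45},
    {"slide": [0,0,0],"delta_rot": [0,0,0],"hand": 0.45},
    {"slide": [0,0,0],"delta_rot": [0,0,0],"hand": 0.45},
    {"slide": [0,0,0],"delta_rot": [0,0,0],"hand": 0.45},
  ],
)

```text
time_s: 50.4
eef_pos: [0.4923, -0.1932, 0.1435]
eef_rot: [0.0, -0.007, 1.0, 0.0]
wrist_force: [-0.2, -0.7, -0.3]
opening: 0.446
```

```bash
python3 -c "
from h import *
goto([.490,-.1992,.07],90.8)"
```

```text
t 50.4 pos [ 0.4923 -0.1932  0.1435] F [-0.2 -0.7 -0.3] open 0.446
tool slide now [ 0.049 -0.12   1.47 ] after turn [ 0.048 -0.12   1.47 ] turn [0.     0.0002 0.0002]
```

Call:
drive_tool(
  deltas=[
    {"slide": [0.04,-0.12,0.2],"delta_rot": [0,0,0],"hand": 0.45},
    {"slide": [0,0,0.4],"delta_rot": [0,0,0],"hand": 0.45},
    {"slide": [0,0,0.4],"delta_rot": [0,0,0],"hand": 0.45},
    {"slide": [0,0,0.4],"delta_rot": [0,0,0],"hand": 0.45},
    {"slide": [0,0,0.07],"delta_rot": [0,0,0],"hand": 0.45},
  ],
)

```text
time_s: 51.02
eef_pos: [0.4888, -0.1992, 0.068]
eef_rot: [-0.001, -0.007, 1.0, 0.001]
wrist_force: [-0.5, -0.3, -0.7]
opening: 0.449
```

Call:
drive_tool(
  deltas=[
    {"slide": [0,0,0],"delta_rot": [0,0,0],"hand": 0.45},
    {"slide": [0,0,0],"delta_rot": [0,0,0],"hand": 0.0},
    {"slide": [0,0,0],"delta_rot": [0,0,0],"hand": 0.0},
    {"slide": [0,0,0],"delta_rot": [0,0,0],"hand": 0.0},
    {"slide": [0,0,0],"delta_rot": [0,0,0],"hand": 0.0},
  ],
)

```text
time_s: 51.65
eef_pos: [0.4908, -0.2001, 0.071]
eef_rot: [0.001, -0.007, 1.0, -0.0]
wrist_force: [-0.5, 1.4, 6.0]
opening: 0.22
```

Call:
drive_tool(
  deltas=[
    {"slide": [-0.2,0,0],"delta_rot": [0,0,0],"hand": 0.0},
    {"slide": [-0.25,0,0],"delta_rot": [0,0,0],"hand": 0.0},
    {"slide": [-0.25,0,0],"delta_rot": [0,0,0],"hand": 0.0},
    {"slide": [-0.2,0,0],"delta_rot": [0,0,0],"hand": 0.0},
    {"slide": [0,0,0],"delta_rot": [0,0,0],"hand": 0.0},
  ],
)

```text
time_s: 52.28
eef_pos: [0.5367, -0.1994, 0.071]
eef_rot: [0.002, -0.007, 1.0, -0.001]
wrist_force: [2.2, 1.6, 5.2]
opening: 0.219
```

Call:
drive_tool(
  deltas=[
    {"slide": [-0.05,0,0],"delta_rot": [0,0,0],"hand": 0.0},
    {"slide": [-0.05,0,0],"delta_rot": [0,0,0],"hand": 0.0},
    {"slide": [0,0,0],"delta_rot": [0,0,0],"hand": 0.0},
    {"slide": [0,0,0],"delta_rot": [0,0,0],"hand": 0.0},
    {"slide": [0,0,0],"delta_rot": [0,0,0],"hand": 0.0},
  ],
)

```text
time_s: 52.9
eef_pos: [0.5405, -0.1993, 0.071]
eef_rot: [0.001, -0.007, 1.0, -0.0]
wrist_force: [-1.0, 1.2, 7.3]
opening: 0.218
```

Call:
drive_tool(
  deltas=[
    {"slide": [-0.03,0,0],"delta_rot": [0,0,0],"hand": 0.0},
    {"slide": [-0.03,0,0],"delta_rot": [0,0,0],"hand": 0.0},
    {"slide": [0,0,0],"delta_rot": [0,0,0],"hand": 0.0},
    {"slide": [0,0,0],"delta_rot": [0,0,0],"hand": 0.0},
    {"slide": [0,0,0],"delta_rot": [0,0,0],"hand": 0.0},
  ],
)

```text
time_s: 53.52
eef_pos: [0.5409, -0.1993, 0.0709]
eef_rot: [-0.002, -0.007, 1.0, -0.0]
wrist_force: [-12.0, 1.4, 15.6]
opening: 0.217
```

Call:
drive_tool(
  deltas=[
    {"slide": [0,0,0],"delta_rot": [0,0,0],"hand": 0.45},
    {"slide": [0,0,0],"delta_rot": [0,0,0],"hand": 0.45},
    {"slide": [0,0,0],"delta_rot": [0,0,0],"hand": 0.45},
    {"slide": [0,0,-0.4],"delta_rot": [0,0,0],"hand": 0.45},
    {"slide": [0,0,-0.8],"delta_rot": [0,0,0],"hand": 0.45},
  ],
)

```text
time_s: 54.15
eef_pos: [0.5422, -0.1984, 0.13]
eef_rot: [-0.001, -0.007, 1.0, 0.001]
wrist_force: [0.9, -0.6, 1.1]
opening: 0.45
```

Call:
drive_tool(
  deltas=[
    {"slide": [0,0,-0.9],"delta_rot": [0,0,0],"hand": 0.45},
    {"slide": [0.7,0.3,-0.5],"delta_rot": [0,0,0],"hand": 0.45},
    {"slide": [0.7,0.6,0],"delta_rot": [0,0,0],"hand": 0.45},
    {"slide": [0.7,0.6,0],"delta_rot": [0,0,0],"hand": 0.45},
    {"slide": [0.3,0.6,0],"delta_rot": [0,0,0],"hand": 0.45},
  ],
)

```text
time_s: 54.78
eef_pos: [0.4205, -0.0948, 0.2012]
eef_rot: [0.001, -0.006, 1.0, -0.0]
wrist_force: [-0.0, 0.6, 0.8]
opening: 0.451
```

```bash
python3 -c "
from h import *
c=shot('top','f',(160,100,480,340),2.5);shot('scene','fs',(100,140,500,440),2)
goto([.491,-.198,.13],90.8)
import numpy as np
for u,v in ((75,330),(670,328),(382,297)): print(u)"
```

```text
t 54.88 pos [ 0.4206 -0.0935  0.2011] F [0.9 0.1 0. ] open 0.451
tool slide now [-1.374 -2.112  1.423] after turn [-1.379 -2.11   1.421] turn [0.     0.0005 0.0005]
75
670
382
```

View pics/f.png

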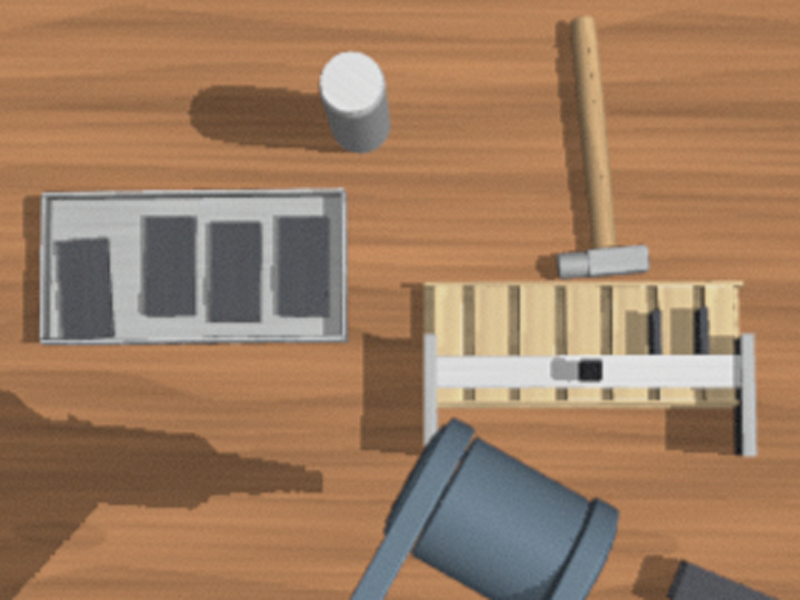

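View pics/fs.png

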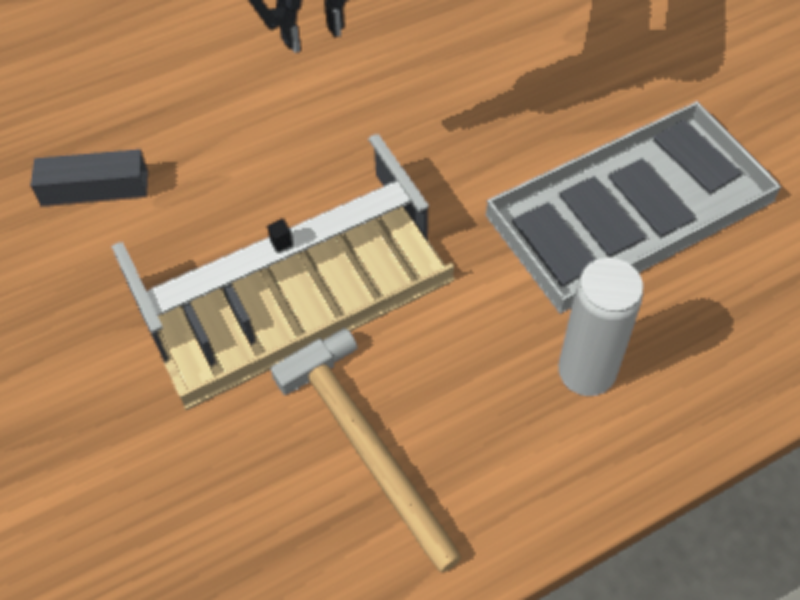

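The last pictures show the lock bar closed, the short plates trapped, and the can, hammer and tube in place. The stray has been knocked toward the tray's near-left corner, at about (85,288) in the top crop, so I need to check that it's still flat.

```bash
python3 -c "
from h import *
c=shot('top','g',(170,165,250,245),7);shot('scene','gs',(400,180,500,260),7)
T=lambda u,v:ray(c,160+u/2.5-.4,100+v/2.5-.4,.013).round(4)
p=[T(*a) for a in((55,240),(108,238),(115,337),(62,340))];print(p);print([np.linalg.norm(p[i]-p[i-1]).round(4) for i in range(4)])
print([ray(c,160+u/2.5-.4,100+v/2.5-.4,.096).round(4) for u,v in((590,370),)],[ray(c,160+u/2.5-.4,100+v/2.5-.4,.066).round(4) for u,v in((588,387),(588,356))])
"
```

```text
[array([0.671 , 0.3257, 0.013 ]), array([0.6736, 0.2728, 0.013 ]), array([0.5749, 0.2629, 0.013 ]), array([0.5713, 0.3154, 0.013 ])]
[np.float64(0.1002), np.float64(0.053), np.float64(0.0992), np.float64(0.0526)]
[array([ 0.5433, -0.1974,  0.096 ])] [array([ 0.5289, -0.1989,  0.066 ]), array([ 0.5583, -0.1988,  0.066 ])]
```

View pics/g.png

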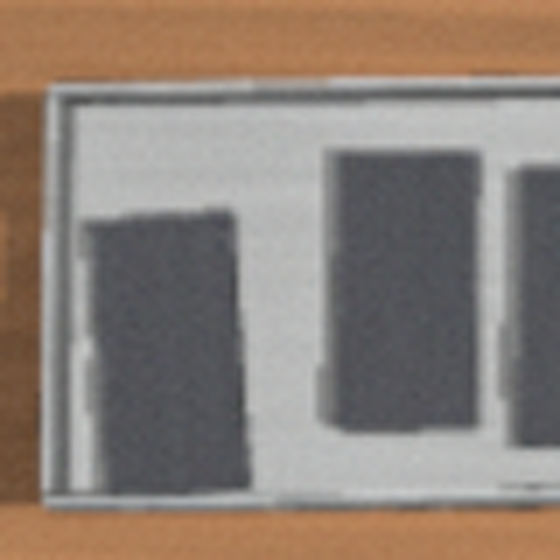

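View pics/gs.png

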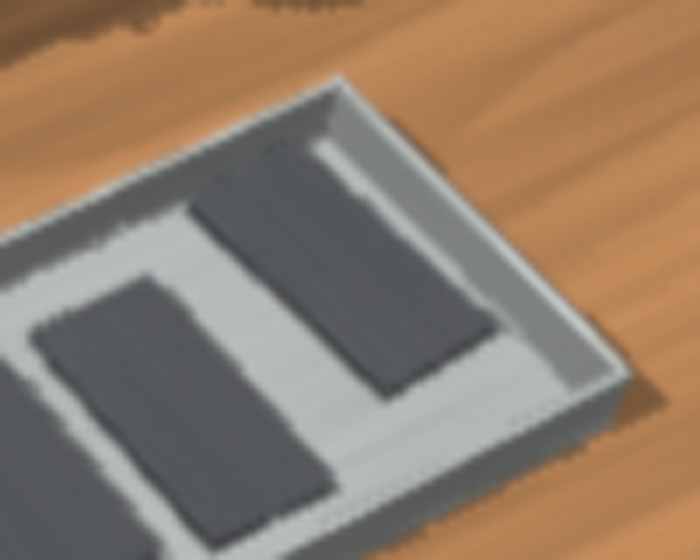

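```bash
python3 -c "
from h import *
a=ctrl.camera('top');b=ctrl.camera('scene')
P=lambda c:c['mtx']@np.c_[c['R'],c['t']]
for n,t,s in (('near-right',(250,487),(190,205)),('far-right',(234,212),(385,390)),('far-left',(84,222),(498,325)),('mid blank nr',(478,428),(32,335)),('mid far-left',(330,152),(335,485))):
    X=cv2.triangulatePoints(P(a),P(b),np.array([[170+t[0]/7-.43],[165+t[1]/7-.43]]),np.array([[400+s[0]/7-.43],[180+s[1]/7-.43]]));print(n,(X[:3]/X[3]).ravel().round(4))
"
```

```text
near-right [0.5765 0.2656 0.0083]
far-right [0.674  0.273  0.0116]
far-left [0.6695 0.3263 0.0091]
mid blank nr [0.5983 0.1848 0.0095]
mid far-left [0.6957 0.239  0.0074]
```

The triangulated corners of the moved blank are at the same height as its neighbour's, so it lies flat inside the tray. The strip's centre is 30 mm on the near side of the rack's centre, which is the closed position. Handing in.

```bash
python3 -c "
from h import *
print(ctrl.hand_in())"
```

```text
the job is handed in; nothing more can be done
None
```

The job is done and handed in at about 55 s, though no verdict was reported. I opened the lock bar to its end stop and laid the stray and the three long blanks in the rack (+112.5, +22.5 and -22.5 mm slots) flat in the tray. Then I pushed the bar back to its closed stop.

**Lock bar:** I felt both stops, about 14 N open and 12 N closed. In the last top image the strip centre is at rack x ≈ -30 mm, which is closed.

**Tray:** All four blanks are in the tray with none overlapping. The stray had been shifted and turned by about 5° in the last pictures, and its near end now lies against the near wall. I did not see this happen, so it may have been the announced knock. I triangulated three of its corners at 8 to 12 mm high. The neighbouring blank's corners came out at 7 to 10 mm, so the stray is flat within the calibration error.

**Rest of the scene:** Both short plates stand in their slots under the bar. The can, hammer and tube look where they were in the first pictures; I judged that by eye, not by measurement. The robot ended clear of everything.

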